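# Load key blanks against the stops of a gauging fixture

## Robot

A 7-joint arm with a two-finger parallel gripper is mounted at the origin on the work surface. World frame = base frame: x ahead of the robot, y to its left, z up, the work surface at z = 0. Lengths are in mm, angles in rad, forces in N, time in s.
With the tool pointing down it reaches from about 400 to 875 mm from the base axis. Payload 4.4 kg.
Tool frame: the origin (TCP) lies on the centre line of the jaws, within the pads' length; the fingertips stand 14 mm ahead of it and the grasp point (between the pads) lies 5 mm behind it (tips_ahead is the distance from the TCP to the fingertips, in mm); z points along the fingers, y is the line along which they close (so a half turn about z gives the same grasp; the last joint's range is limited). The gripper opens to 85 mm and grips with 20 to 120 N. Pads are 22 mm wide; open, the fingers measure 114 mm over their backs; the gripper's body (76 mm by 85 mm) begins 54 mm behind the grasp point. The pads swing forward as they close: fully open they stand 13 mm farther back than shut.
Start: joints at [-1.279, 0.628, 0.038, 1.517, -0.027, 0.996, -0.02], TCP at [227.617, 608.858, 245.313] pointing down, gripper open.
Joint ranges: [-3.06, 3.06], [-0.37, 2.12], [-1.25, 1.32], [0.18, 2.47], [-1.1, 4.24], [0.23, 1.98], [-2.94, 2.94]. Speed limits (rad/s): [2.57, 2.57, 3.14, 3.14, 3.14, 3.14, 3.14].

## Interface

Orientations are given as [roll, pitch, yaw] about the fixed x, y, z axes, in that order (R = Rz(yaw) Ry(pitch) Rx(roll)).
In Python, from cell import * gives the robot as it stands.
- The arm moves only by the tool move_arm, never from a script. Its argument "rows" is text: rows parted by semicolons, each of 7 numbers parted by spaces: the shift along the tool's x, y, z scaled (see below), then the turn, a rotation vector about the tool's x, y, z scaled (see below), then the closure, from -1 (fully open) to 1 (shut). A call has 1 to 12 rows; each row is the pose to reach, as a shift and turn from the pose commanded when the call began, along the tool's axes at that moment; what a row does not reach only later rows make up. The controller multiplies each number of a shift by 0.3 m and each number of a turn by pi/2 rad. A row lasts 1/12 s, in which the tool goes at most 41.7 mm and 7.16 degrees, less where a joint would pass 70% of its speed; a pose out of reach is approached as far as the arm can. A call with a number of a shift or a turn outside -1 to 1 is refused whole. A call with a gripper value outside its range is refused whole. The fingers move at their own pace and stop on an object; the grip force is fixed at half the most. Time passes only in rows, so rows that repeat a pose let the fingers close. It gives the time, the measured TCP pose, the force, the opening and the grip force at its end, in the units of the state.
- read_state(): the state, without advancing time (a new reading comes with each control period).
- get_image(name): name is "scene" or "side" or "wrist"; returns a dict with "img" (420x560x3 uint8, red, green, blue), "vfov" (degrees; the focal length in pixels is half the picture's height over the tangent of half this angle, whatever the lens; pixels are square), "cx", "cy" (the principal point, pixels), "extrinsics" (4x4, takes a point from camera to world coordinates); the wrist camera has in their place "T_tool_cam" (4x4, takes a point from camera to tool coordinates, whose origin is the TCP and whose axes are the flange's). Camera axes: x right, y up, looking along -z (the intrinsics and any distortion apply to the point x, -y, -z); pixel columns grow to the right and rows downward; lengths in mm; the calibration is good to about 2 mm. A picture is of the moment at which its call begins: read the wrist's pose just before it. There is no depth.
- finish_job(): hands the job in; it is judged then, once.
The state is a dict: "clock": time; "qpos": joint angles; "qd": joint speeds; "tau": joint torques, N m; "eef_pos": TCP position; "tool_rot": TCP orientation; "force": force on the tool from outside, world axes, zero at the start; "torque": the same for the moment, N m; "width": finger opening in mm; "gripper_force": force on a finger pad.
Only numpy, scipy, OpenCV 4.12 (cv2) and the standard library are available. Lean on these libraries where they do the work, as an engineer would, in place of code of your own. Each camera call takes 0.05 s, during which the arm holds its last target. There are 200 camera calls.

## Task

Set up the gauging bench for the next batch: first turn the probe feed knob fully anticlockwise to its end stop, then lay every key blank lying on the bench in a bay of its own on the locating fixture, end-on to the fence, pushed fully home so that its end touches the end fence and its side touches that bay's side rail. When all are seated, raise the readout's screen by its tab to 45 degrees for the reading; leave the other things on the bench where they are.

Things in the scene. Friction and masses are not known exactly. Their poses are not given: they have to be found in the camera images.
- blank0: loose bright steel square bar (key blank), 64 mm long (its x axis), 22 x 22 mm in section, about 240 g; any of its four long sides may lie down. Origin at its CENTRE, 11 mm above what it lies on. Two or three blanks are present; an absent one is None from the start
- blank1: loose bright steel square bar (key blank), 64 mm long (its x axis), 22 x 22 mm in section, about 240 g; any of its four long sides may lie down. Origin at its CENTRE, 11 mm above what it lies on. Two or three blanks are present; an absent one is None from the start
- blank2: loose bright steel square bar (key blank), 64 mm long (its x axis), 22 x 22 mm in section, about 240 g; any of its four long sides may lie down. Origin at its CENTRE, 11 mm above what it lies on. Two or three blanks are present; an absent one is None from the start
- fixture: fixed dark steel plate 130 (x) by 270 (y) by 8 mm thick; origin under its centre, on the bench. At +x an end fence 250 mm long, face 55 mm from the origin. Three side rails, one per bay, 44 mm long (x 1 to 45 mm), 8 mm thick, faces to -y. Fence and rails stand 11 mm above the plate. Bays are 80 mm apart in y, open to -x and -y; one blank in a bay, any in any
- bay0 (a point): inner corner of the +y bay, on the plate's top, 8 mm above the bench, where the faces of fence and side rail would meet: x is the level direction INTO the end fence, y INTO the side rail, z up. A blank fully home has its centre at x -32, y -11, z +11 mm from here, its length along x
- bay1 (a point): inner corner of the middle bay, on the plate's top, 8 mm above the bench, where the faces of fence and side rail would meet: x is the level direction INTO the end fence, y INTO the side rail, z up. A blank fully home has its centre at x -32, y -11, z +11 mm from here, its length along x
- bay2 (a point): inner corner of the -y bay, on the plate's top, 8 mm above the bench, where the faces of fence and side rail would meet: x is the level direction INTO the end fence, y INTO the side rail, z up. A blank fully home has its centre at x -32, y -11, z +11 mm from here, its length along x
- feed_knob (a joint): probe feed knob, rad: 0 = fully anticlockwise (seen from above) on its end stop, grows clockwise to 4.7; starts between 0.9 and 2.6; it stays where it is left (friction 0.06 N m)
- feed_knob_grip (a point): grip point of the black knob on the grey feed box (105 x 115 x 45 mm, left or right of the fixture), on the knob's axis, 82 mm above the bench. The grip is an upright bar 42 mm long (this point's x axis, turns with the knob) and 14 mm thick (y), its top 7 mm above this point; the disc below it has radius 22 mm, its top 23 mm below this point
- screen (a joint): tilt of the readout's screen, rad: 0 = lying flat, face up, on its dock; grows as the far edge is raised, to 1.6; 45 degrees = 0.785. Stiff friction hinge (0.55 N m): it stays where it is left; 4 to 6 N at the tab raise it. Starts between 0 and 0.15
- screen_tab (a point): centre of the grey pull tab at the middle of the screen's far edge: a round cross bar 12 mm in diameter and 18 mm long (its y axis, the width to pinch; it can turn between the fingers), 30 mm clear of the screen's edge on a neck 12 mm wide. With the screen flat it is 38 mm above the bench, nothing below it
- screen_hinge (a point): middle of the screen's hinge line at the near edge of its dock (fixed black box 130 x 170 x 30 mm, on the other side from the feed box), 38 mm above the bench; the hinge runs along this point's y axis, its x axis points level to the far edge; the tab's centre is 150 mm from here. Screen 120 x 170 x 14 mm
- ring_gauge: steel setting ring 52 mm across, 14 mm high, lying beside the fixture, origin under its centre; not part of the job, leave it where it is
- plug_gauge: plug gauge with grey handle, 100 mm long, 22 mm thick, lying beside the fixture, origin under the middle of its handle; not part of the job, leave it where it is
- driver: black-handled screwdriver 170 mm long lying beyond the fixture; not part of the job, leave it where it is
- master: steel setting master, cylinder 42 mm across and 45 mm high, standing beyond the fixture; not part of the job, leave it where it is
- brush: brush 150 mm long lying beyond the fixture; not part of the job, leave it where it is
- jar: clear jar 48 mm across and 60 mm high standing beyond the fixture; not part of the job, leave it where it is
- pin_tray: beige pin tray 110 x 150 x 35 mm with pins standing up to 73 mm; not part of the job, leave it where it is
Not all that is in view belongs to the job. What is shaped like the blank1 but orange is not meant.

How it is judged (in metres and radians):
On the way, in this order (a step that is already met when the one before it is completed fails the run):
1. the feed knob is turned fully anticlockwise (value of joint feed_knob below 0.1 rad), for 0.2 s.
2. every blank present is fully home in a bay, end on the fence and side on the rail (((x of blank0 in the frame of bay0 between -0.0338 and -0.0302 m and y of blank0 in the frame of bay0 between -0.0128 and -0.0092 m and z of blank0 in the frame of bay0 between 0.008 and 0.014 m and angle between the x axis of blank0 and the x axis of bay0, either way round below 0.04 rad and linear speed of blank0 below 0.02 m/s) or (x of blank0 in the frame of bay1 between -0.0338 and -0.0302 m and y of blank0 in the frame of bay1 between -0.0128 and -0.0092 m and z of blank0 in the frame of bay1 between 0.008 and 0.014 m and angle between the x axis of blank0 and the x axis of bay1, either way round below 0.04 rad and linear speed of blank0 below 0.02 m/s) or (x of blank0 in the frame of bay2 between -0.0338 and -0.0302 m and y of blank0 in the frame of bay2 between -0.0128 and -0.0092 m and z of blank0 in the frame of bay2 between 0.008 and 0.014 m and angle between the x axis of blank0 and the x axis of bay2, either way round below 0.04 rad and linear speed of blank0 below 0.02 m/s)) and ((x of blank1 in the frame of bay0 between -0.0338 and -0.0302 m and y of blank1 in the frame of bay0 between -0.0128 and -0.0092 m and z of blank1 in the frame of bay0 between 0.008 and 0.014 m and angle between the x axis of blank1 and the x axis of bay0, either way round below 0.04 rad and linear speed of blank1 below 0.02 m/s) or (x of blank1 in the frame of bay1 between -0.0338 and -0.0302 m and y of blank1 in the frame of bay1 between -0.0128 and -0.0092 m and z of blank1 in the frame of bay1 between 0.008 and 0.014 m and angle between the x axis of blank1 and the x axis of bay1, either way round below 0.04 rad and linear speed of blank1 below 0.02 m/s) or (x of blank1 in the frame of bay2 between -0.0338 and -0.0302 m and y of blank1 in the frame of bay2 between -0.0128 and -0.0092 m and z of blank1 in the frame of bay2 between 0.008 and 0.014 m and angle between the x axis of blank1 and the x axis of bay2, either way round below 0.04 rad and linear speed of blank1 below 0.02 m/s)) and ((x of blank2 in the frame of bay0 between -0.0338 and -0.0302 m and y of blank2 in the frame of bay0 between -0.0128 and -0.0092 m and z of blank2 in the frame of bay0 between 0.008 and 0.014 m and angle between the x axis of blank2 and the x axis of bay0, either way round below 0.04 rad and linear speed of blank2 below 0.02 m/s) or (x of blank2 in the frame of bay1 between -0.0338 and -0.0302 m and y of blank2 in the frame of bay1 between -0.0128 and -0.0092 m and z of blank2 in the frame of bay1 between 0.008 and 0.014 m and angle between the x axis of blank2 and the x axis of bay1, either way round below 0.04 rad and linear speed of blank2 below 0.02 m/s) or (x of blank2 in the frame of bay2 between -0.0338 and -0.0302 m and y of blank2 in the frame of bay2 between -0.0128 and -0.0092 m and z of blank2 in the frame of bay2 between 0.008 and 0.014 m and angle between the x axis of blank2 and the x axis of bay2, either way round below 0.04 rad and linear speed of blank2 below 0.02 m/s))), for 0.2 s.
3. the screen is raised to 45 degrees (value of joint screen between 0.645 and 0.925 rad and velocity of joint screen between -0.05 and 0.05 rad/s), for 0.2 s.
At the end, for the whole second after the job is handed in: Each blank present is at rest in a bay of its own, flat on the plate, its end within 1.8 mm of the fence and its side within 1.8 mm of the rail, parallel within 0.04 rad; the knob is within 0.1 rad of its anticlockwise end; the screen stands still at 45 degrees, within 8 degrees (all of step 2 and all of step 3 and value of joint feed_knob below 0.1 rad); the robot touches nothing.
It fails at once if one of the other things on the bench is moved more than 40 mm (distance of any of ring_gauge, plug_gauge, driver, master, brush, jar, pin_tray from where it was at the start of the episode above 0.04 m).
Of blank0, blank1, blank2 only 2 to 3 are there at a start; the rules pass over those that are not, and their reading is None.
At some moment in a run one of blank0, blank1, blank2 may be knocked a few centimetres aside while the robot is not near it.
Once in a run the grip may slacken for a moment while it holds something.
It also fails if it takes over 210 s, if anything falls off the work surface, if the arm or the gripper's body presses on something with over 40 N, if the wrist force passes 120 N, or if a joint passes its speed limit or range.

## Working session

There is one attempt and no reset: what is moved stays moved. The work goes in short steps, Python scripts to look and compute and a tool call to move; the robot and the scene stay as the last step left them, time stands still between calls to the robot, and variables do not carry over. Pictures are saved under pics/ and viewed, at most 14 in all, crops included, and the job is handed in when it is done.

Besides the shell and the picture viewer there is one more tool, called after ">>>" in YAML: its name, and indented under it one key for each argument. move_arm: Moves the arm, as the interface text tells. Its arguments: {"type":"object","properties":{"rows":{"type":"string"}},"required":["rows"]}

```bash
mkdir -p pics; ls; python3 - <<'E'
from cell import *
import cv2
print(read_state())
for n in ["scene","side"]:
    d=get_image(n); cv2.imwrite(f"pics/{n}0.png",d["img"][:,:,::-1]); print(n,{k:v for k,v in d.items() if k!="img"})
d=get_image("wrist");print({k:v for k,v in d.items() if k!="img"})
cv2.imwrite("pics/wrist0.png",d["img"][:,:,::-1])
E
```

```text
pics
{'clock': 0.0, 'qpos': array([-1.27881805,  0.62937685,  0.03842462,  1.51838273, -0.02700295,
        0.99629357, -0.02002204]), 'qd': array([-0.00149944,  0.00034838, -0.00078815, -0.00138178,  0.00020155,
        0.00201619, -0.00061018]), 'tau': array([ 6.48657096e-04, -5.63399649e+01,  1.22680161e+00, -1.93431598e+01,
        1.10458047e-02,  1.06858570e-02, -2.42192391e-05]), 'eef_pos': array([227.37607129, 608.28431617, 244.36412579]), 'tool_rot': array([-3.13964968e+00,  1.49782117e-05,  2.78380443e+00]), 'force': array([ 0.15226153,  0.28551617, -1.11656262]), 'torque': array([-0.01852548,  0.01123816,  0.00569038]), 'gripper_force': 0.0, 'width': 85.50964092767911}
scene {'vfov': 56.60176034877402, 'cx': 277.92433700815866, 'cy': 210.47756045114886, 'extrinsics': array([[ 2.97183198e-01, -7.55080047e-01,  5.84411044e-01,
         1.18686743e+03],
       [ 9.54789475e-01,  2.39939679e-01, -1.75516405e-01,
        -1.64369409e+02],
       [-7.69446277e-03,  6.10150041e-01,  7.92248523e-01,
         8.69252075e+02],
       [ 0.00000000e+00,  0.00000000e+00,  0.00000000e+0
[... 205 characters left out ...]
611e+02],
       [-2.26549038e-01, -6.89986938e-01,  6.87454404e-01,
         6.83082694e+02],
       [ 1.90059929e-02,  7.02539459e-01,  7.11390948e-01,
         7.80422634e+02],
       [ 0.00000000e+00,  0.00000000e+00,  0.00000000e+00,
         1.00000000e+00]])}
{'vfov': 70.60483617731371, 'cx': 277.0469510460652, 'cy': 208.2212152012014, 'T_tool_cam': array([[-8.00363588e-04,  9.49552937e-01,  3.13605770e-01,
         8.07147374e+01],
       [ 9.99999391e-01,  5.21570283e-04,  9.72891877e-04,
         6.39422135e-01],
       [ 7.60244890e-04,  3.13606357e-01, -9.49552776e-01,
        -1.28552606e+02],
       [ 0.00000000e+00,  0.00000000e+00,  0.00000000e+00,
         1.00000000e+00]])}
```

View pics/scene0.png

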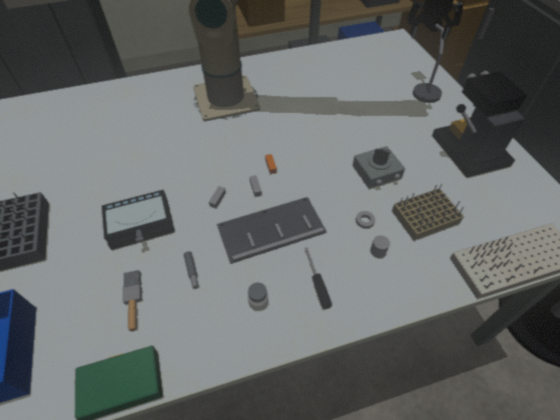

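View pics/side0.png

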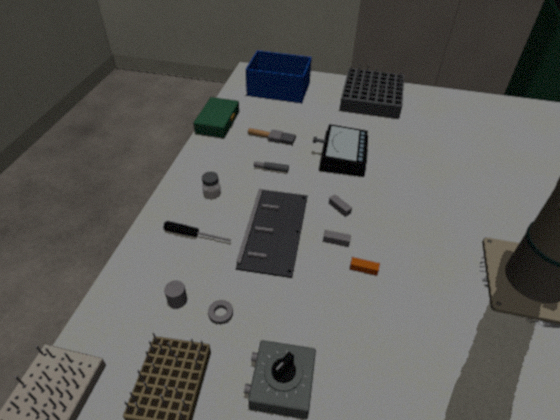

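The scene view shows two grey blanks (217,196) and (256,185), the orange decoy (271,163), the fixture (272,228), the feed box and knob (380,162), and the screen (137,215) with its tab (143,246). The side view shows the blanks at (340,205) and (337,238), the knob at (285,370) and the tab near (317,152).

```bash
cat > h.py <<'E'
import numpy as np, cv2
from cell import *
from scipy.spatial.transform import Rotation as Rn
def cam(n,save=None):
    s=read_state(); d=get_image(n); im=d["img"]; f=im.shape[0]/2/np.tan(np.radians(d["vfov"])/2)
    if n=="wrist":
        T=np.eye(4);T[:3,:3]=Rn.from_euler('xyz',s["tool_rot"]).as_matrix();T[:3,3]=s["eef_pos"];T=T@d["T_tool_cam"]
    else: T=d["extrinsics"]
    if save: cv2.imwrite(f"pics/{save}.png",im[:,:,::-1])
    return dict(im=im,f=f,cx=d["cx"],cy=d["cy"],T=T)
def ray(c,u,v):
    r=c["T"][:3,:3]@np.array([(u-c["cx"])/c["f"],-(v-c["cy"])/c["f"],-1.]); return c["T"][:3,3],r/np.linalg.norm(r)
def onz(c,u,v,z):
    o,r=ray(c,u,v); return o+r*(z-o[2])/r[2]
def tri(*cs):
    A=np.zeros((3,3));b=np.zeros(3)
    for c,u,v in cs:
        o,r=ray(c,u,v);P=np.eye(3)-np.outer(r,r);A+=P;b+=P@o
    p=np.linalg.solve(A,b); return p,[round(float(np.linalg.norm(np.cross(p-ray(*q)[0],ray(*q)[1]))),1) for q in cs]
def proj(c,p):
    q=c["T"][:3,:3].T@(np.asarray(p)-c["T"][:3,3]); return np.array([c["cx"]-c["f"]*q[0]/q[2],c["cy"]+c["f"]*q[1]/q[2]]).round(1)
E
python3 - <<'E'
from h import *
np.set_printoptions(suppress=True,precision=1)
a=cam("scene");b=cam("side")
for nm,p,q,z in [("bA",(217,196),(340,203),16),("bB",(256,185),(337,238),16),("orange",(271,163),(365,265),16),("knob",(381,153),(286,362),85),("tab",(143,247),(317,153),40),("ring",(366,219),(220,311),10),("master",(381,243),(175,292),40)]:
    print(nm,tri((a,*p),(b,*q)),onz(a,*p,z),onz(b,*q,z))
k=lambda c,x0,y0,w,h,s:cv2.resize(c["im"][y0:y0+h,x0:x0+w,::-1],None,fx=s,fy=s,interpolation=cv2.INTER_CUBIC)
A=np.clip(k(a,90,140,340,150,2.35)*1.6,0,255);B=np.clip(k(b,220,110,170,190,3)*1.3,0,255)
cv2.imwrite("pics/sceneC.png",A);cv2.imwrite("pics/sideC.png",B)
E
```

```text
bA (array([ 455.5, -125.6,   17.1]), [0.6, 0.6]) [ 455.2 -125.2   16. ] [ 455.1 -127.4   16. ]
bB (array([446.3,  -8. ,  13.5]), [0.3, 0.3]) [448.8  -8.3  16. ] [446.1  -6.1  16. ]
orange (array([374.1,  58.8,  14.5]), [1.0, 1.0]) [376.7  58.8  16. ] [373.5  59.   16. ]
knob (array([492.6, 354.6,  78.8]), [1.8, 1.8]) [499.7 351.4  85. ] [490.7 356.2  85. ]
tab (array([ 551.4, -347. ,   -4. ]), [0.3, 0.3]) [ 583.1 -338.    40. ] [ 545.  -288.8   40. ]
ring (array([653.3, 246.1,   9.8]), [0.5, 0.5]) [653.9 246.4  10. ] [652.8 245.9  10. ]
master (array([749.9, 238.8,  34.5]), [0.5, 0.5]) [752.3 235.8  40. ] [747.9 242.4  40. ][ WARN:0@2.853] global loadsave.cpp:1063 imwrite_ Unsupported depth image for selected encoder is fallbacked to CV_8U.
```

View pics/sceneC.png

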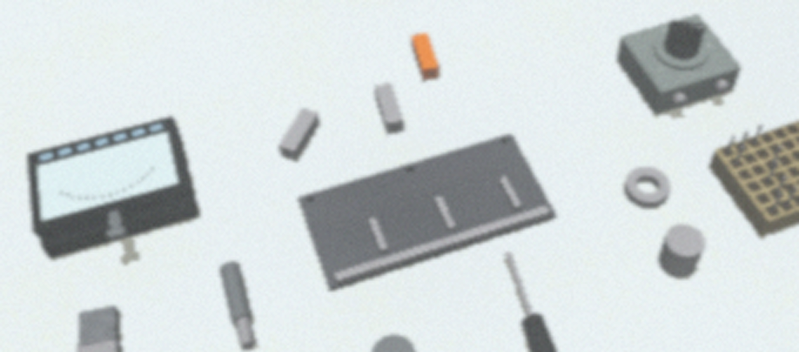

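View pics/sideC.png

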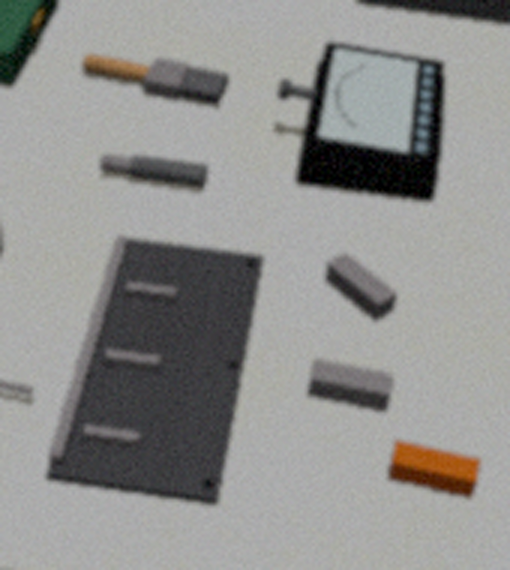

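```bash
cat >> h.py <<'E'
np.set_printoptions(suppress=True,precision=1)
def row(p,yaw,tilt=None):
    s=read_state();R=Rn.from_euler('xyz',s["tool_rot"]);G=Rn.from_euler('xyz',[np.pi,0,yaw]) if tilt is None else tilt
    d=R.inv().apply(np.array(p)-s["eef_pos"])/300;w=(R.inv()*G).as_rotvec()/(np.pi/2)
    print("row",d.round(4),w.round(3) if 0 else np.round(w,4), "rows>=",max(np.linalg.norm(d)*300/41.7,np.linalg.norm(w)*90/7.16).round(1))
E
python3 - <<'E'
from h import *
np.set_printoptions(suppress=True,precision=4)
a=cam("scene");b=cam("side")
S=lambda u,v:(a,90+u/2.35,140+v/2.35)
D=lambda u,v:(b,220+u/3,110+v/3)
print("tab",tri(S(114,222),D(289,89)))
print("fix corners",[tri(S(*p),D(*q)) for p,q in [((300,198),(261,258)),((512,136),(217,502)),((555,214),(48,480)),((332,288),(118,240))]])
print("screen corners",[onz(*S(*p),45).round(0) for p in [(30,155),(173,120),(199,212),(50,257)]])
row([480,350,250],np.pi)
E
```

```text
tab (array([ 553.944 , -340.5306,   51.3926]), [3.8, 3.8])
fix corners [(array([ 544.4578, -143.8056,    4.9347]), [0.3, 0.3]), (array([528.0191, 122.7399,   1.9769]), [1.5, 1.5]), (array([654.0111, 131.3776,   1.838 ]), [0.9, 0.9]), (array([ 672.8878, -135.4193,    5.2035]), [0.1, 0.1])]
screen corners [array([ 421., -429.,   45.]), array([ 417., -265.,   45.]), array([ 560., -254.,   45.]), array([ 570., -413.,   45.])]
row [-1.0902 -0.5132 -0.0162] [-0.0003 -0.0001 -0.2278] rows>= 8.7
```

>>> move_arm:
  rows: "-0.9 -0.51 -0.016 0 0 -0.228 -1;-0.9 -0.51 -0.016 0 0 -0.228 -1;-0.9 -0.51 -0.016 0 0 -0.228 -1;-0.9 -0.51 -0.016 0 0 -0.228 -1;-0.9 -0.51 -0.016 0 0 -0.228 -1;-0.9 -0.51 -0.016 0 0 -0.228 -1;-0.9 -0.51 -0.016 0 0 -0.228 -1;-0.9 -0.51 -0.016 0 0 -0.228 -1;-0.9 -0.51 -0.016 0 0 -0.228 -1;-0.9 -0.51 -0.016 0 0 -0.228 -1"

```text
clock: 1.18
eef_pos: [428.0, 369.8, 250.2]
tool_rot: [3.141, 0.0, 3.138]
force: [-1.3, 0.9, 0.1]
width: 85.6
gripper_force: 0.0
```

```bash
python3 - <<'E'
from h import *
c=cam("wrist","wk1"); s=read_state(); print(s["clock"],s["eef_pos"],s["tool_rot"].round(3),s["qd"].round(3))
print("expected knob px",proj(c,[495,353,89]))
E
```

```text
1.2333 [426.7 371.4 250.2] [ 3.1 -0.  -3.1] [-0.  0. -0. -0. -0. -0.  0.]
expected knob px [261.4 253.7]
```

View pics/wk1.png

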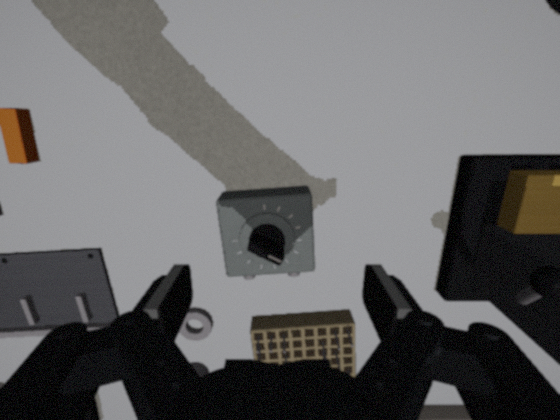

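Wrist view: the feed box is at (267,232), with the knob bar at about (267,245) and a white pointer mark near (275,261). The image's right is +y and up is -x.

```bash
python3 - <<'E'
import cv2,numpy as np
i=cv2.imread("pics/wk1.png")[195:285,210:325]
i=np.clip(i.astype(float)*2.2,0,255).astype(np.uint8)
cv2.imwrite("pics/wk1c.png",cv2.resize(i,None,fx=6,fy=6,interpolation=cv2.INTER_CUBIC))
E
```

```text
(no output)
```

View pics/wk1c.png

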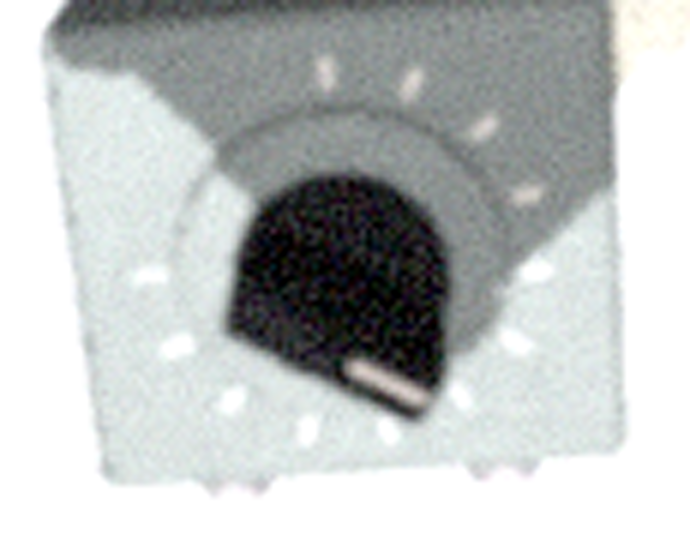

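The zoomed crop shows the bar pointing to lower right, with the pointer end at about -24 degrees in the image. The scale runs from the top tick (zero) clockwise to the left tick, so the knob needs about 2.07 rad anticlockwise.

```bash
python3 - <<'E'
from h import *
c=cam("wrist"); P=lambda u,v,z:onz(c,210+u/6,195+v/6,z)
print("centre top",P(342,334,89),"edge",P(230,330,89),P(420,415,89),"pointer",P(350,368,89),P(425,400,89),"disc?",P(345,275,59), "box",[P(*q,45) for q in [(60,70),(610,0),(625,440),(110,475)]])
print("ticks", [P(*q,45) for q in [(325,72),(150,275),(390,430),(535,270)]])
np.set_printoptions(precision=4)
row([498,352,200],np.radians(67))
E
```

```text
centre top [489.9 361.   89. ] edge [489.1 340.9  89. ] [506.3 375.1  89. ] pointer [496.7 362.4  89. ] [503.2 376.   89. ] disc? [492.  360.6  59. ] box [array([454.2, 304.4,  45. ]), array([440. , 412.3,  45. ]), array([536.6, 418.9,  45. ]), array([544.9, 309.5,  45. ])]
ticks [array([454.7, 356.6,  45. ]), array([498.4, 320.1,  45. ]), array([534.2, 369.2,  45. ]), array([497.3, 399. ,  45. ])]
row [-0.2401 -0.068   0.1669] [-0.     -0.001   1.2568] rows>= 15.8
```

```bash
python3 - <<'E'
from h import *
np.set_printoptions(suppress=True,precision=4)
row([491.5,360.5,180],np.radians(65));row([491.5,360.5,180],np.radians(122))
E
```

```text
row [-0.2186 -0.0397  0.2336] [-0.    -0.001  1.279] rows>= 16.1
row [-0.2186 -0.0397  0.2336] [ 0.0004 -0.0008  0.6457] rows>= 8.1
```

>>> move_arm:
  rows: "-0.2186 -0.0397 0.2336 0 0 0.6457 -1;-0.2186 -0.0397 0.2336 0 0 0.6457 -1;-0.2186 -0.0397 0.2336 0 0 0.6457 -1;-0.2186 -0.0397 0.2336 0 0 0.6457 -1;-0.2186 -0.0397 0.2336 0 0 0.6457 -1;-0.2186 -0.0397 0.2336 0 0 0.6457 -1;-0.2186 -0.0397 0.2336 0 0 0.6457 -1;-0.2186 -0.0397 0.2336 0 0 0.6457 -1;-0.2186 -0.0397 0.2336 0 0 0.6457 -1"

```text
clock: 2.03
eef_pos: [490.9, 361.4, 179.7]
tool_rot: [-3.141, -0.001, 2.128]
force: [-0.1, 0.1, 0.8]
width: 85.6
gripper_force: 0.0
```

>>> move_arm:
  rows: "0 0 0 0 0 0.6333 -1;0 0 0 0 0 0.6333 -1;0 0 0 0 0 0.6333 -1;0 0 0 0 0 0.6333 -1;0 0 0 0 0 0.6333 -1;0 0 0 0 0 0.6333 -1;0 0 0 0 0 0.6333 -1;0 0 0 0 0 0.6333 -1;0 0 0 0 0 0.6333 -1;0 0 0 0 0 0.6333 -1"

```text
clock: 2.87
eef_pos: [491.5, 360.3, 179.7]
tool_rot: [-3.141, 0.0, 1.14]
force: [-0.1, -0.6, 0.1]
width: 85.6
gripper_force: 0.0
```

```bash
python3 - <<'E'
from h import *
c=cam("wrist","wk2"); 
cv2.imwrite("pics/wk2.png",np.clip(c["im"][:,:,::-1]*2.0,0,255).astype(np.uint8))
np.set_printoptions(suppress=True,precision=4)
print(read_state()["eef_pos"],read_state()["tool_rot"],proj(c,[491.5,360.5,89]),read_state()["qpos"])
row([491.5,360.5,80],np.radians(65))
E
```

```text
[491.7944 360.0317 179.8103] [-3.1411  0.0001  1.1393] [277.4 218.3] [-0.9856  0.6999  0.5119  1.7107 -0.4352  0.8468 -0.7122]
row [ 0.0011 -0.0014  0.3327] [-0.0003  0.0001  0.0031] rows>= 2.4
```

View pics/wk2.png

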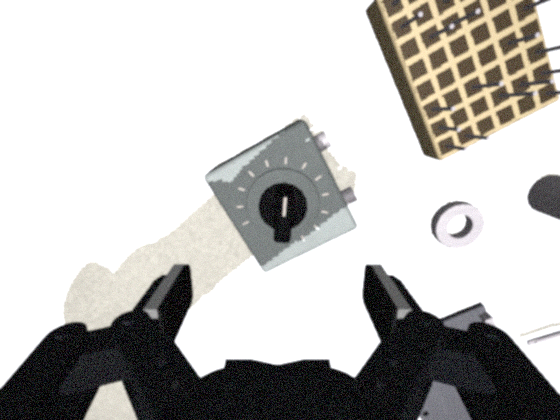

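The knob bar lies upright in the image at about (283,214), almost centred between the fingers (u≈278) and aligned with the jaws.

```bash
python3 - <<'E'
from h import *
c=cam("wrist"); 
p1,p2=onz(c,285.3,198,89),onz(c,283.3,216,89);print(p1,p2,np.degrees(np.arctan2(*(p1-p2)[1::-1])))
t=onz(c,283.6,214,89);print(t,onz(c,282,240,89),onz(c,283,203,59))
np.set_printoptions(suppress=True,precision=4)
row([t[0],t[1],80],np.radians(65))
E
```

```text
[504.2 372.8  89. ] [496.7 360.   89. ] 59.63319343874305
[497.6 361.4  89. ] [487.3 341.7  89. ] [497.7 361.1  59. ]
row [0.0127 0.0151 0.3331] [-0.0003 -0.0001  0.0023] rows>= 2.4
```

```bash
python3 - <<'E'
from h import *
np.set_printoptions(suppress=True,precision=4)
row([495,358.5,80],np.radians(62))
E
```

```text
row [0.0002 0.0112 0.3331] [-0.0003 -0.      0.0356] rows>= 2.4
```

>>> move_arm:
  rows: "0 0.011 0.12 0 0 0.0356 -1;0 0.011 0.24 0 0 0.0356 -1;0 0.011 0.3331 0 0 0.0356 -1;0 0.011 0.3331 0 0 0.0356 -1;0 0.011 0.3331 0 0 0.0356 -0.2;0 0.011 0.3331 0 0 0.0356 0.4;0 0.011 0.3331 0 0 0.0356 0.6;0 0.011 0.3331 0 0 0.0356 1;0 0.011 0.3331 0 0 0.0356 1;0 0.011 0.3331 0 0 0.0356 1;0 0.011 0.3331 0 0 0.0356 1"

```text
clock: 3.88
eef_pos: [496.0, 358.1, 81.4]
tool_rot: [3.141, -0.002, 1.077]
force: [-1.4, -0.0, 6.4]
width: 12.8
gripper_force: 58.8
```

>>> move_arm:
  rows: "0 0 0 0 0 -0.08 1;0 0 0 0 0 -0.16 1;0 0 0 0 0 -0.24 1;0 0 0 0 0 -0.32 1;0 0 0 0 0 -0.4 1;0 0 0 0 0 -0.48 1;0 0 0 0 0 -0.56 1;0 0 0 0 0 -0.63 1;0 0 0 0 0 -0.7 1;0 0 0 0 0 -0.76 1;0 0 0 0 0 -0.8 1;0 0 0 0 0 -0.8 1"

```text
clock: 4.88
eef_pos: [494.6, 358.0, 81.4]
tool_rot: [-3.141, -0.002, 2.337]
force: [-3.0, 0.1, 8.4]
width: 12.5
gripper_force: 59.2
```

```bash
python3 - <<'E'
from h import *
s=read_state();print(s["force"],s["torque"],s["width"],s["gripper_force"],s["tool_rot"].round(3),s["tau"].round(2))
E
```

```text
[-3.   0.1  8.4] [-0.1  0.9  0.1] 12.53111567241152 59.152663350105286 [-3.1 -0.   2.3] [  1.3 -52.9   3.1 -13.3   0.4  -1.2   0.4]
```

>>> move_arm:
  rows: "0 0 0 0 0 -0.08 1;0 0 0 0 0 -0.16 1;0 0 0 0 0 -0.24 1;0 0 0 0 0 -0.32 1;0 0 0 0 0 -0.39 1;0 0 0 0 0 -0.45 1;0 0 0 0 0 -0.49 1;0 0 0 0 0 -0.53 1;0 0 0 0 0 -0.56 1;0 0 0 0 0 -0.6 1;0 0 0 0 0 -0.6 1"

```text
clock: 5.8
eef_pos: [494.3, 357.0, 81.4]
tool_rot: [-3.142, -0.003, -3.012]
force: [-5.7, -2.0, 10.6]
width: 12.8
gripper_force: 73.4
```

```bash
python3 - <<'E'
from h import *
np.set_printoptions(suppress=True,precision=3)
s=read_state();print(s["force"],s["torque"],s["width"],s["gripper_force"],s["tool_rot"].round(3),s["tau"].round(2))
E
```

```text
[-5.659 -2.036 10.578] [-0.359  1.212 -1.743] 12.82341368907601 73.37738516740501 [-3.142 -0.003 -3.012] [ -0.59 -52.24  -1.56 -14.05   2.17  -1.67   2.16]
```

>>> move_arm:
  rows: "0 0 0 0 0 0.01 1;0 0 0 0 0 0.01 -0.3;0 0 0 0 0 0.01 -1;0 0 0 0 0 0.01 -1;0 0 -0.1 0 0 0.01 -1;0 0 -0.2 0 0 0.01 -1;0 0 -0.33 0 0 0.01 -1;0 0 -0.45 0 0 0.01 -1;0 0 -0.55 0 0 0.05 -1;0 0 -0.55 0 0 0.09 -1;0 0 -0.55 0 0 0.09 -1"

```text
clock: 6.72
eef_pos: [496.6, 358.5, 247.3]
tool_rot: [3.139, 0.004, 3.134]
force: [0.1, 0.7, 0.4]
width: 85.8
gripper_force: 0.0
```

```bash
python3 - <<'E'
from h import *
np.set_printoptions(suppress=True,precision=4)
c=cam("wrist");print(read_state()["eef_pos"],read_state()["tool_rot"])
i=c["im"][:,:,::-1];x,y=proj(c,[495,358,80]).astype(int);print(x,y)
cv2.imwrite("pics/wk3.png",np.clip(cv2.resize(i[max(0,y-60):y+60,x-70:x+70],None,fx=3,fy=3,interpolation=cv2.INTER_CUBIC)*2.,0,255).astype(np.uint8))
row([430,-50,290],np.pi)
E
```

```text
[495.6239 357.7352 245.5525] [3.1414 0.0011 3.1363]
275 190
row [ 0.2114 -1.3602 -0.1487] [ 0.0001  0.0007 -0.0034] rows>= 10.0
```

View pics/wk3.png

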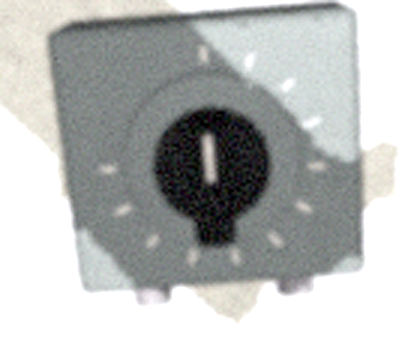

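The pointer is on the zero tick, so the knob is done. Next I'll survey the blanks and the fixture from above.

```bash
python3 - <<'E'
from h import *
np.set_printoptions(suppress=True,precision=4)
row([600,-40,330],np.pi)
E
```

```text
row [-0.3553 -1.3239 -0.2814] [ 0.0001  0.0007 -0.0034] rows>= 10.1
```

>>> move_arm:
  rows: "-0.1 -0.3 -0.2814 0 0 0 -1;-0.2 -0.6 -0.2814 0 0 0 -1;-0.3553 -1 -0.2814 0 0 0 -1;-0.3553 -1 -0.2814 0 0 0 -1;-0.3553 -1 -0.2814 0 0 0 -1;-0.3553 -1 -0.2814 0 0 0 -1;-0.3553 -1 -0.2814 0 0 0 -1;-0.3553 -1 -0.2814 0 0 0 -1;-0.3553 -1 -0.2814 0 0 0 -1"

```text
clock: 7.52
eef_pos: [602.4, 45.1, 328.7]
tool_rot: [-3.134, 0.001, 3.123]
force: [0.4, -2.6, 0.3]
width: 85.1
gripper_force: 0.0
```

>>> move_arm:
  rows: "0 -0.3239 0 0 0 -0.0034 -1;0 -0.3239 0 0 0 -0.0034 -1;0 -0.3239 0 0 0 -0.0034 -1;0 -0.3239 0 0 0 -0.0034 -1;0 -0.3239 0 0 0 -0.0034 -1"

```text
clock: 7.93
eef_pos: [598.7, -40.9, 327.9]
tool_rot: [3.141, -0.003, 3.139]
force: [-0.1, 0.2, -0.1]
width: 85.4
gripper_force: 0.0
```

```bash
python3 - <<'E'
from h import *
c=cam("wrist"); print(read_state()["clock"],read_state()["eef_pos"],read_state()["tool_rot"])
cv2.imwrite("pics/wf.png",c["im"][:,:,::-1])
cv2.imwrite("pics/wfv.png",np.clip(cv2.resize(c["im"][:,:,::-1],(800,600),interpolation=cv2.INTER_CUBIC)*1.5,0,255).astype(np.uint8))
E
```

```text
7.9833 [598.9 -39.  328.2] [ 3.1 -0.   3.1]
```

View pics/wfv.png

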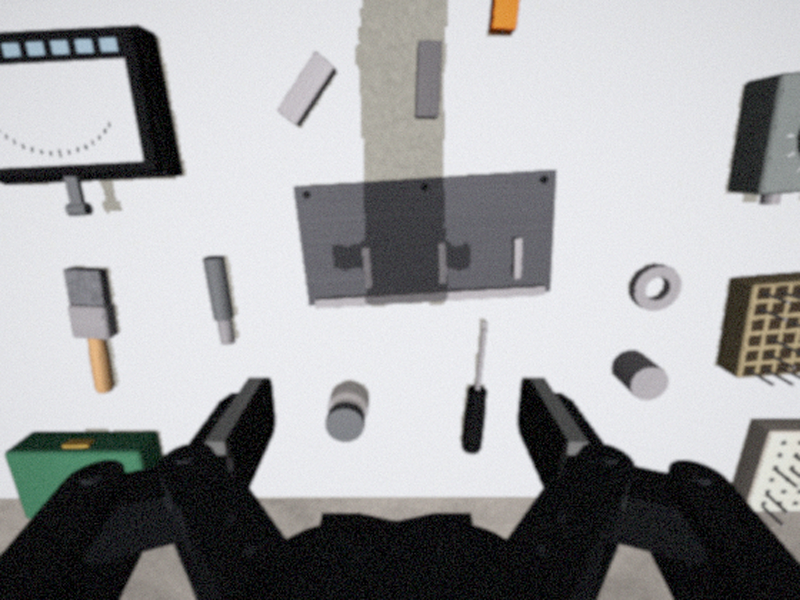

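Wrist view (800 px wide): the plate's near corners are at (295,187) and (555,171). The rails are at about u=366, 442 and 517, and the fence at about v=295. The blanks are at (308,88), tilted, and (428,78). No third blank is in view.

```bash
python3 - <<'E'
from h import *
c=cam("wrist"); k=560/800
g=cv2.GaussianBlur(cv2.cvtColor(c["im"],cv2.COLOR_RGB2GRAY),(3,3),0)
print("levels plate",g[int(200*k),int(330*k)],g[int(215*k),int(400*k)],"shadow",g[int(150*k),int(400*k)],"bench",g[int(150*k),int(500*k)],"blanks",g[int(90*k),int(308*k)],g[int(80*k),int(428*k)])
m=(g<75).astype(np.uint8); m[:, :195]=0;m[:,400:]=0;m[:110]=0;m[225:]=0
n,l,st,ce=cv2.connectedComponentsWithStats(m);i=1+np.argmax(st[1:,4]);print(st[i])
cn=max(cv2.findContours((l==i).astype(np.uint8),cv2.RETR_EXTERNAL,cv2.CHAIN_APPROX_NONE)[0],key=cv2.contourArea)
q=cv2.approxPolyDP(cv2.convexHull(cn),4,True)[:,0];print([(p,onz(c,*p,8)) for p in q])
# edge line fits on near edge (z=8): 
p=cn[:,0]; 
near=np.array([[u,p[p[:,0]==u][:,1].min()] for u in range(215,380)]);vx,vy,x0,y0=cv2.fitLine(near.astype(np.float32),cv2.DIST_HUBER,0,.01,.01).ravel()
Y=lambda u:y0+vy/vx*(u-x0)-.5
A,B=onz(c,215,Y(215),8),onz(c,380,Y(380),8);d=B-A;print("near edge",A,B,"yaw",np.arctan2(-d[0],d[1]))
# blanks
for nm,box in (("A",(190,30,240,92)),("B",(286,24,312,86))):
    x0_,y0_,x1,y1=box;s=g[y0_:y1,x0_:x1]; 
    mk=((s<(150 if nm=="A" else 95))&(s>60)).astype(np.uint8)
    n,l,st,ce=cv2.connectedComponentsWithStats(mk);i=1+np.argmax(st[1:,4])
    cn=max(cv2.findContours((l==i).astype(np.uint8),0,1)[0],key=cv2.contourArea)+[x0_,y0_]
    r=cv2.boxPoints(cv2.minAreaRect(cn));P=np.array([onz(c,*w,22) for w in r]);print(nm,st[i],r,P.mean(0),[np.linalg.norm(P[j]-P[j-1]).round(1) for j in range(4)],[np.degrees(np.arctan2(*(P[j]-P[j-1])[1::-1])).round(1) for j in range(4)])
E
```

```text
levels plate 70 43 shadow 113 bench 157 blanks 131 83
[  207   121   179    89 13254]
[(array([385, 121], dtype=int32), array([532.4, 118.5,   8. ])), (array([381, 199], dtype=int32), array([650.5, 125.4,   8. ])), (array([216, 209], dtype=int32), array([ 666.9, -135.8,    8. ])), (array([207, 132], dtype=int32), array([ 547.7, -141.3,    8. ]))]
near edge [ 545.2 -129.4    8. ] [531.7 111.1   8. ] yaw 0.05584062875628162
A [   2    4   44   57 1214] [[188.9  77.5]
 [218.4  32.3]
 [239.1  45.8]
 [209.6  91. ]] [ 456.8 -122.5   22. ] [np.float64(31.6), np.float64(68.9), np.float64(30.3), np.float64(69.6)] [np.float64(-122.5), np.float64(141.2), np.float64(59.2), np.float64(-37.7)]
B [  3   4  19  56 961] [[287.3  82.8]
 [290.3  27.2]
 [307.8  28.1]
 [304.9  83.7]] [449.7 -11.3  22. ] [np.float64(23.8), np.float64(66.1), np.float64(22.6), np.float64(66.2)] [np.float64(-92.8), np.float64(177.3), np.float64(87.3), np.float64(-1.6)]
```

```bash
python3 - <<'E'
from h import *
c=cam("wrist"); g=cv2.GaussianBlur(cv2.cvtColor(c["im"],cv2.COLOR_RGB2GRAY),(3,3),0).astype(int)
for v in (176,182,188,194): print(v,[list(g[v,u-9:u+10]) for u in (257,311,362)])
for u in (225,240,285,300,330,345,375): print(u,list(g[198:216,u]))
E
```

```text
176 [[np.int64(42), np.int64(43), np.int64(52), np.int64(66), np.int64(78), np.int64(84), np.int64(85), np.int64(78), np.int64(66), np.int64(52), np.int64(43), np.int64(41), np.int64(41), np.int64(42), np.int64(42), np.int64(42), np.int64(43), np.int64(43), np.int64(41)], [np.int64(43), np.int64(48), np.int64(60), np.int64(73), np.int64(81), np.int64(82), np.int64(79), np.int64(68), np.int64(54), np.int64(46), np.int64(45), np.int64(43), np.int64(42), np.int64(43), np.int64(43), np.int64(43), np.int64(42), np.int64(42), np.int64(41)], [np.int64(69), np.int64(67), np.int64(64), np.int64(62), np.int64(76), np.int64(100), np.int64(120), np.int64(126), np.int64(121), np.int64(111), np.int64(96), np.int64(81), np.int64(71), np.int64(68), np.int64(70), np.int64(70), np.int64(70), np.int64(69), np.int64(69)]]
182 [[np.int64(39), np.int64(40), np.int64(44), np.int64(55), np.int64(69), np.int64(79), np.int64(83), np.int64(80), np.int64(69), np.int64(55), np.int64(46), np.int64(42), np.int64(41), np.int64(39), np.int64(40), np.int64(42), np.int64(42), np.int64(39), np.int64(39)], [np.int64(41)
[... 3319 characters left out ...]
64(125), np.int64(126), np.int64(128), np.int64(133), np.int64(142), np.int64(151), np.int64(156), np.int64(157), np.int64(157), np.int64(158), np.int64(158)]
345 [np.int64(67), np.int64(63), np.int64(62), np.int64(72), np.int64(94), np.int64(114), np.int64(124), np.int64(125), np.int64(126), np.int64(131), np.int64(141), np.int64(152), np.int64(156), np.int64(157), np.int64(157), np.int64(157), np.int64(157), np.int64(157)]
375 [np.int64(58), np.int64(67), np.int64(89), np.int64(110), np.int64(119), np.int64(122), np.int64(125), np.int64(131), np.int64(141), np.int64(151), np.int64(157), np.int64(158), np.int64(158), np.int64(158), np.int64(158), np.int64(157), np.int64(158), np.int64(158)]
```

```bash
cat >> h.py <<'E'
E
python3 - <<'E'
from h import *
c=cam("wrist")
r=[onz(c,u,v,19) for u,v in ((250.7,176),(251.5,182),(304.1,176),(304.6,182),(304.7,188),(304.8,194),(357.8,176),(357.7,182),(357.5,188))];print(np.array(r))
f=np.array([onz(c,u,v,19) for u,v in ((225,208.6),(240,207.9),(285,205.1),(300,204.1),(330,202.75),(345,202.1),(375,200.3))]);print(f)
p=np.polyfit(f[:,1],f[:,0],1);print("fence yaw",-np.arctan(p[0]),p)
a=-np.arctan(p[0]);ex=np.array([np.cos(a),np.sin(a)]);ey=np.array([-ex[1],ex[0]])
fx=np.mean(f[:,:2]@ex);ry=[np.mean([q[:2]@ey for q in r[i:j]]) for i,j in ((0,2),(2,6),(6,9))];print(fx,ry,np.diff(ry))
E
```

```text
[[611.9 -76.8  19. ]
 [621.2 -75.9  19. ]
 [611.8   3.4  19. ]
 [621.1   4.4  19. ]
 [630.4   4.8  19. ]
 [639.9   5.3  19. ]
 [611.8  84.1  19. ]
 [621.   84.7  19. ]
 [630.3  85.2  19. ]]
[[ 663.6 -118.2   19. ]
 [ 662.4  -94.8   19. ]
 [ 657.7  -24.9   19. ]
 [ 656.1   -1.7   19. ]
 [ 653.8   44.7   19. ]
 [ 652.8   67.8   19. ]
 [ 649.8  113.9   19. ]]
fence yaw 0.059218411429388634 [ -0.1 656.5]
655.3370707527085 [np.float64(-112.71934239104522), np.float64(-32.56374408029378), np.float64(47.753710767558374)] [80.2 80.3]
```

```bash
python3 - <<'E'
from h import *
np.set_printoptions(suppress=True,precision=4)
row([450,-10.5,110],np.pi-0.038)
E
```

```text
row [0.4966 0.0918 0.7305] [ 0.0007 -0.0006  0.0255] rows>= 6.4
```

>>> move_arm:
  rows: "0.4966 0.0918 0.7305 0 0 0.0255 -1;0.4966 0.0918 0.7305 0 0 0.0255 -1;0.4966 0.0918 0.7305 0 0 0.0255 -1;0.4966 0.0918 0.7305 0 0 0.0255 -1;0.4966 0.0918 0.7305 0 0 0.0255 -1;0.4966 0.0918 0.7305 0 0 0.0255 -1;0.4966 0.0918 0.7305 0 0 0.0255 -1;0.4966 0.0918 0.7305 0 0 0.0255 -1;0.4966 0.0918 0.7305 0 0 0.0255 -1"

```text
clock: 8.88
eef_pos: [450.8, -11.3, 110.3]
tool_rot: [3.141, -0.0, 3.102]
force: [1.3, 0.2, 0.3]
width: 85.3
gripper_force: 0.0
```

```bash
python3 - <<'E'
from h import *
c=cam("wrist"); print(read_state()["clock"],read_state()["eef_pos"],read_state()["tool_rot"],proj(c,[450,-10.5,22]))
g=cv2.GaussianBlur(cv2.cvtColor(c["im"],cv2.COLOR_RGB2GRAY),(3,3),0)
x,y=proj(c,[450,-10.5,22]).astype(int);print(list(map(int,g[y,x-50:x+50:2])))
cv2.imwrite("pics/wb.png",c["im"][:,:,::-1])
np.set_printoptions(suppress=True,precision=4)
row([450,-10.5,27],np.pi-0.038)
E
```

```text
8.9333 [452.4 -11.6 111.1] [3.1 0.  3.1] [277.4 218.2]
[115, 114, 115, 114, 112, 113, 114, 113, 114, 114, 116, 115, 114, 116, 117, 118, 116, 115, 103, 81, 81, 80, 82, 79, 80, 81, 81, 79, 80, 82, 81, 77, 83, 108, 114, 112, 114, 114, 114, 113, 113, 113, 111, 109, 114, 115, 117, 116, 116, 118]
row [0.009  0.0031 0.2802] [ 0.0003  0.0018 -0.0012] rows>= 2.0
```

View pics/wb.png

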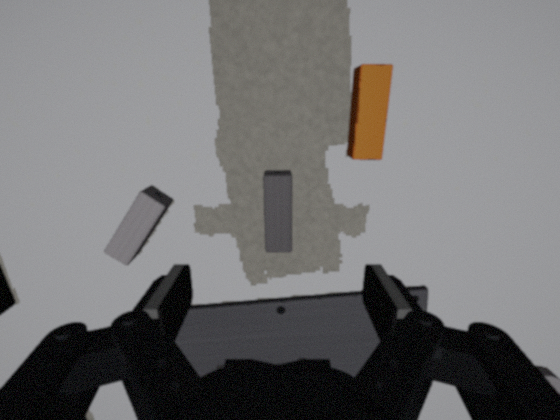

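Blank B is centred at (278,214), upright in the image between the fingers. Blank A's top face is centred at about (137,226).

>>> move_arm:
  rows: "0.009 0.0031 0.13 0 0 -0.0012 -1;0.009 0.0031 0.24 0 0 -0.0012 -1;0.009 0.0031 0.2802 0 0 -0.0012 -1;0.009 0.0031 0.2802 0 0 -0.0012 -1;0.009 0.0031 0.2802 0 0 -0.0012 0;0.009 0.0031 0.2802 0 0 -0.0012 0.4;0.009 0.0031 0.2802 0 0 -0.0012 1;0.009 0.0031 0.2802 0 0 -0.0012 1;0.009 0.0031 0.2802 0 0 -0.0012 1;0.009 0.0031 0.2802 0 0 -0.0012 1"

```text
clock: 9.77
eef_pos: [449.0, -11.3, 27.5]
tool_rot: [-3.141, 0.003, 3.102]
force: [0.2, -0.3, 6.5]
width: 19.9
gripper_force: 58.9
```

```bash
cat >> h.py <<'E'
a0=0.0592;EX=np.array([np.cos(a0),np.sin(a0)]);EY=np.array([-EX[1],EX[0]])
def fw(X,Y,z): return np.r_[X*EX+Y*EY,z]
def st():
    s=read_state();print("t",round(s["clock"],2),"fix X,Y",s["eef_pos"][:2]@EX,s["eef_pos"][:2]@EY,"z",s["eef_pos"][2],"rot",s["tool_rot"],"F",np.r_[s["force"][:2]@EX,s["force"][:2]@EY,s["force"][2]],"T",s["torque"],"w",s["width"],"g",s["gripper_force"])
E
python3 - <<'E'
from h import *
np.set_printoptions(suppress=True,precision=4)
st()
print(fw(615,31,0))
row(fw(615,31,90),np.pi+a0)
E
```

```text
t 9.77 fix X,Y 447.5411992347228 -37.88602814182555 z 27.511711771345418 rot [-3.141   0.0029  3.1021] F [ 0.1736 -0.2625  6.4719] T [-0.0514  0.052   0.0615] w 19.88258869704058 g 58.85200381278992
[612.0885  67.3324   0.    ]
row [-0.5334  0.2834 -0.2069] [-0.0005  0.0018 -0.0628] rows>= 4.6
```

>>> move_arm:
  rows: "0 0 -0.1 0 0 0 1;-0.05 0.03 -0.2069 0 0 0 1;-0.15 0.08 -0.2069 0 0 -0.02 1;-0.25 0.14 -0.2069 0 0 -0.04 1;-0.36 0.2 -0.2069 0 0 -0.0628 1;-0.46 0.25 -0.2069 0 0 -0.0628 1;-0.5334 0.2834 -0.2069 0 0 -0.0628 1;-0.5334 0.2834 -0.2069 0 0 -0.0628 1;-0.5334 0.2834 -0.2069 0 0 -0.0628 1"

```text
clock: 10.52
eef_pos: [611.3, 68.1, 88.2]
tool_rot: [3.141, -0.0, -3.082]
force: [-0.7, -0.2, -2.6]
width: 20.0
gripper_force: 60.2
```

```bash
python3 - <<'E'
from h import *
np.set_printoptions(suppress=True,precision=4)
c=cam("wrist");st()
cv2.imwrite("pics/wh.png",np.clip(c["im"][100:330,100:460,::-1]*1.6,0,255).astype(np.uint8))
row(fw(615,31,38),np.pi+a0)
E
```

```text
t 10.57 fix X,Y 612.8312302579415 30.871885772270986 z 87.97732596941175 rot [-3.1408 -0.0021 -3.082 ] F [-0.624   0.277  -2.1357] T [0.0417 0.0808 0.0621] w 19.899085379954567 g 60.21627902984619
row [-0.0076  0.0006  0.1666] [-0.0005 -0.0014  0.0002] rows>= 1.2
```

View pics/wh.png

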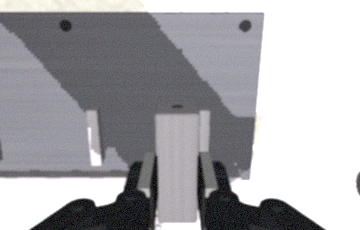

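The blank is held squarely between the fingers. Its top spans v=207 to 322 in the full image, just left of the +y rail.

>>> move_arm:
  rows: "-0.0076 0 0.08 0 0 0 1;-0.0076 0 0.14 0 0 0 1;-0.0076 0 0.1666 0 0 0 1;-0.0076 0 0.1666 0 0 0 1;-0.0076 0 0.173 0 0 0 1;-0.0076 0 0.178 0 0 0 1;-0.0076 0 0.178 0 0 0 1"

```text
clock: 11.15
eef_pos: [613.5, 67.4, 35.7]
tool_rot: [3.141, 0.001, -3.083]
force: [-0.2, -0.4, -1.8]
width: 20.2
gripper_force: 60.3
```

```bash
python3 - <<'E'
from h import *
np.set_printoptions(suppress=True,precision=2)
st()
c=cam("wrist");g=cv2.cvtColor(c["im"],cv2.COLOR_RGB2GRAY)
s=read_state();zt=30
p=proj(c,[*s["eef_pos"][:2],zt]);u=int(p[0]);print(p,list(map(int,g[int(p[1])-90:int(p[1])+110:2,u])))
for d in (-32,32):print(d,proj(c,[*(s["eef_pos"][:2]+d*EX),zt]))
E
```

```text
t 11.15 fix X,Y 616.4408731059515 30.98544427923475 z 35.70224551796211 rot [ 3.14  0.   -3.08] F [-0.18 -0.43 -1.77] T [-0.02  0.02 -0.03] w 20.213876712988313 g 60.26396870613098
[275.8 274.9] [70, 72, 69, 67, 73, 73, 71, 73, 70, 75, 59, 44, 63, 75, 79, 107, 124, 127, 124, 127, 125, 125, 127, 124, 129, 126, 123, 124, 127, 127, 122, 128, 128, 126, 128, 126, 127, 129, 129, 126, 123, 124, 125, 125, 125, 126, 125, 124, 123, 121, 124, 126, 121, 126, 123, 125, 126, 125, 123, 121, 121, 123, 122, 125, 121, 124, 121, 121, 123, 121, 122, 122, 121, 120, 122, 132, 166, 170, 171, 173, 172, 169, 170, 176, 209, 214, 213, 215, 214, 211, 146, 32, 26, 17, 20, 7, 29, 30, 8, 16]
-32 [275.7 216.4]
32 [276.  326.1]
```

>>> move_arm:
  rows: "0 0 0.002 0 0 0 1;0 0 0.004 0 0 0 1;-0.01 0 0.004 0 0 0 1;-0.018 0 0.004 0 0 0 1;-0.023 0 0.004 0 0 0 1;-0.027 0 0.004 0 0 0 1;-0.029 0 0.004 0 0 0 1;-0.031 0 0.004 0 0 0 1;-0.031 0 0.004 0 0 0 1"

```text
clock: 11.95
eef_pos: [617.0, 67.8, 35.5]
tool_rot: [-3.139, -0.01, -3.082]
force: [-16.1, -0.2, 20.8]
width: 20.0
gripper_force: 63.0
```

```bash
python3 - <<'E'
from h import *
np.set_printoptions(suppress=True,precision=2)
st()
E
```

```text
t 11.95 fix X,Y 619.8910501842033 31.13635717860599 z 35.53049319382688 rot [-3.14 -0.01 -3.08] F [-16.11   0.74  20.82] T [-0.3   3.42 -0.05] w 19.957914916983594 g 62.977144718170166
```

>>> move_arm:
  rows: "0 0 -0.002 0 0 0 1;0 0 -0.002 0 0 0 1;0 0 -0.003 0 0 0 1;0 0 -0.003 0 0 0 1"

```text
clock: 12.28
eef_pos: [620.9, 68.1, 35.6]
tool_rot: [-3.141, -0.003, -3.082]
force: [-5.6, -0.8, 7.9]
width: 20.3
gripper_force: 61.3
```

```bash
python3 - <<'E'
from h import *
np.set_printoptions(suppress=True,precision=2)
st()
c=cam("wrist");g=cv2.cvtColor(c["im"],cv2.COLOR_RGB2GRAY)
s=read_state();zt=30
p=proj(c,fw(623.3-32,36,30));print(p,list(map(int,g[int(p[1])-20:int(p[1])+20,int(p[0])-4:int(p[0])+5].mean(1))))
for v in range(int(p[1])-20,int(p[1])+20,4): print(v, onz(c,p[0],v,30)[:2]@EX)
cv2.imwrite("pics/wh2.png",cv2.resize(np.clip(c["im"][180:360,180:380,::-1]*1.6,0,255).astype(np.uint8),None,fx=3,fy=3))
E
```

```text
t 12.28 fix X,Y 623.8235012987631 31.197057343972787 z 35.62911988769176 rot [-3.14 -0.   -3.08] F [-5.65 -0.43  7.92] T [-0.1   1.34 -0.04] w 20.275468533602467 g 61.346644163131714
[285.8 215.4] [68, 69, 70, 69, 72, 74, 71, 72, 75, 69, 70, 68, 70, 71, 73, 73, 74, 79, 93, 108, 117, 121, 124, 125, 125, 125, 125, 125, 124, 125, 124, 124, 125, 125, 124, 125, 124, 124, 124, 125]
195 581.1530149791374
199 583.110443401598
203 585.0850201406942
207 587.0769715330754
211 589.0865279161465
215 591.1139237168566
219 593.1593975428646
223 595.2231922761526
227 597.3055551691683
231 599.4067379435726
```

View pics/wh2.png

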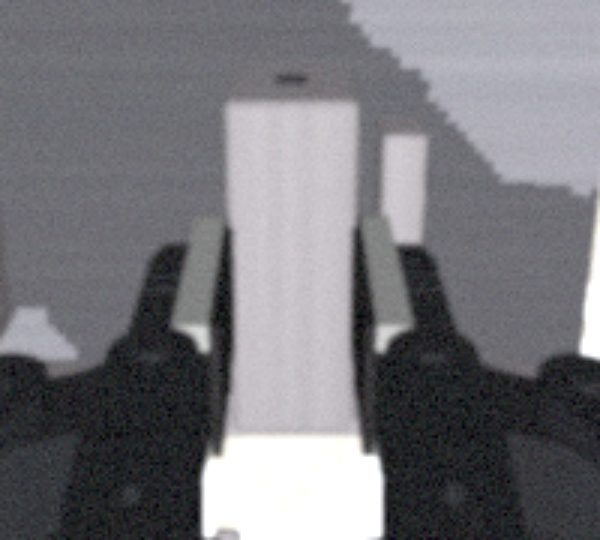

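The blank's near end is at v≈213, so it's about 1 mm short of the fence. I'll push on with less down force.

>>> move_arm:
  rows: "0 0 -0.001 0 0 0 1;-0.003 0 -0.001 0 0 0 1;-0.006 0 -0.001 0 0 0 1;-0.009 0 -0.001 0 0 0 1;-0.011 0 -0.001 0 0 0 1;-0.011 0 -0.001 0 0 0 1"

```text
clock: 12.83
eef_pos: [621.0, 68.1, 35.6]
tool_rot: [-3.14, -0.009, -3.082]
force: [-12.6, -1.0, 12.9]
width: 19.9
gripper_force: 61.9
```

```bash
python3 - <<'E'
from h import *
np.set_printoptions(suppress=True,precision=2)
st()
E
```

```text
t 12.83 fix X,Y 623.9128528917764 31.237388752613917 z 35.56334344749428 rot [-3.14 -0.01 -3.08] F [-12.68  -0.3   12.89] T [-0.1   2.65 -0.02] w 19.907384203394997 g 61.935575008392334
```

>>> move_arm:
  rows: "0.005 0 -0.001 0 0 0 1;0.005 0.006 -0.001 0 0 0 1;0.005 0.012 -0.001 0 0 0 1;0.005 0.017 -0.001 0 0 0 1;0.005 0.021 -0.001 0 0 0 1;0.005 0.025 -0.001 0 0 0 1;0.005 0.028 -0.001 0 0 0 1;0.005 0.028 -0.001 0 0 0 1"

```text
clock: 13.5
eef_pos: [620.9, 69.0, 35.6]
tool_rot: [-3.13, -0.008, -3.087]
force: [-7.7, -11.5, 9.1]
width: 20.9
gripper_force: 38.2
```

```bash
python3 - <<'E'
from h import *
np.set_printoptions(suppress=True,precision=2)
st()
E
```

```text
t 13.5 fix X,Y 623.9065954864079 32.11670734011114 z 35.564217104528126 rot [-3.13 -0.01 -3.09] F [ -8.41 -10.98   9.12] T [-2.51  1.68 -0.22] w 20.911652990472504 g 38.18206250667572
```

>>> move_arm:
  rows: "0.003 0 -0.0015 0 0 0 1;0.005 0 -0.003 0 0 0 1;0.005 0 -0.003 0 0 0 1;0.005 0 -0.003 0 0 0 1"

```text
clock: 13.83
eef_pos: [620.7, 73.1, 35.9]
tool_rot: [-3.137, -0.004, -3.084]
force: [-3.9, -5.5, 1.0]
width: 20.0
gripper_force: 62.6
```

```bash
python3 - <<'E'
from h import *
np.set_printoptions(suppress=True,precision=2)
st()
E
```

```text
t 13.83 fix X,Y 623.9108684557403 36.210578409281986 z 35.91001618454844 rot [-3.14 -0.   -3.08] F [-4.19 -5.27  0.96] T [-1.17  0.97 -0.08] w 20.038220698812445 g 62.56061911582947
```

>>> move_arm:
  rows: "0 0.004 0 0 0 0 1;0 0.008 0 0 0 0 1;0 0.01 0 0 0 0 1;-0.003 0.01 0 0 0 0 1;-0.005 0.01 0 0 0 0 1;-0.005 0.01 0 0 0 0 1"

```text
clock: 14.33
eef_pos: [620.7, 73.2, 35.9]
tool_rot: [-3.132, -0.008, -3.085]
force: [-7.5, -9.7, 6.6]
width: 20.1
gripper_force: 63.2
```

```bash
python3 - <<'E'
from h import *
np.set_printoptions(suppress=True,precision=2)
st()
E
```

```text
t 14.33 fix X,Y 623.9511782234914 36.39025903083939 z 35.880170098989105 rot [-3.13 -0.01 -3.09] F [-8.09 -9.29  6.63] T [-2.17  1.55  0.  ] w 20.072510459472536 g 63.192299008369446
```

>>> move_arm:
  rows: "0.004 -0.004 -0.001 0 0 0 1;0.006 -0.007 -0.001 0 0 0 1;0.006 -0.007 -0.001 0 0 0 0.5;0.006 -0.007 -0.001 0 0 0 -0.2;0.006 -0.007 -0.001 0 0 0 -1;0.006 -0.007 -0.001 0 0 0 -1;0.006 -0.007 -0.1 0 0 0 -1;0.006 -0.007 -0.22 0 0 0 -1;0.006 -0.007 -0.34 0 0 0 -1;0.006 -0.007 -0.34 0 0 0 -1"

```text
clock: 15.17
eef_pos: [626.7, 80.1, 145.7]
tool_rot: [3.138, 0.013, -3.082]
force: [1.4, 0.1, 0.7]
width: 85.5
gripper_force: 0.0
```

```bash
cat >> h.py <<'E'
def seat(c,Yb):
    g=cv2.GaussianBlur(cv2.cvtColor(c["im"],cv2.COLOR_RGB2GRAY),(3,3),0).astype(float)
    def prof(P0,P1,n=81):
        t=np.linspace(0,1,n);q=np.array([proj(c,P0+(P1-P0)*k) for k in t]).astype(np.float32)
        return cv2.remap(g.astype(np.float32),q[:,0].reshape(1,-1),q[:,1].reshape(1,-1),1)[0]
    o=lambda X,Y:fw(X,Y,30)
    print("X prof from 581 step1:",prof(o(581,Yb),o(601,Yb),21).astype(int))
    for X in (596,606,616,626): print("Y prof from Yb-21, X",X,prof(o(X,Yb-21),o(X,Yb+21),43).astype(int))
E
python3 - <<'E'
from h import *
np.set_printoptions(suppress=True,precision=2,linewidth=220)
st();c=cam("wrist");cv2.imwrite("pics/ws1.png",np.clip(c["im"][:,:,::-1]*1.5,0,255).astype(np.uint8))
seat(c,36.8)
E
```

```text
t 15.17 fix X,Y 630.3825030064484 42.91355231682762 z 145.66807077507121 rot [ 3.14  0.01 -3.08] F [ 1.36 -0.01  0.71] T [ 0.07 -0.05  0.03] w 85.53589389489021 g 0.0
X prof from 581 step1: [50 47 49 51 51 50 48 45 50 65 82 92 96 97 97 98 97 96 96 98 97]
Y prof from Yb-21, X 596 [50 49 50 50 50 50 49 49 52 60 75 89 95 97 98 98 97 97 97 97 98 98 97 96 97 97 97 97 96 95 89 75 59 50 50 51 52 51 49 50 49 49 50]
Y prof from Yb-21, X 606 [50 51 51 50 49 49 50 50 50 58 71 85 93 95 96 97 97 96 96 97 97 96 94 94 96 97 97 96 94 92 89 84 86 93 97 97 96 93 86 69 55 51 51]
Y prof from Yb-21, X 616 [50 50 50 51 52 51 50 51 51 55 70 86 93 95 96 96 96 95 95 95 96 96 96 95 96 96 96 95 95 94 90 85 85 91 95 96 95 92 86 74 59 52 50]
Y prof from Yb-21, X 626 [50 49 50 51 50 50 51 50 51 58 73 87 94 95 95 95 94 94 94 94 95 95 94 93 94 95 95 94 93 91 87 83 83 89 94 94 93 91 86 74 60 52 51]
```

```bash
python3 - <<'E'
from h import *
np.set_printoptions(suppress=True,precision=4)
row([455,-124,130],np.pi-0.66)
E
```

```text
row [ 0.6073 -0.6428  0.0353] [0.0037 0.0052 0.4581] rows>= 6.4
```

>>> move_arm:
  rows: "0.1 -0.1 0.0353 0 0 0 -1;0.2 -0.21 0.0353 0 0 0.08 -1;0.3 -0.32 0.0353 0 0 0.16 -1;0.4 -0.43 0.0353 0 0 0.24 -1;0.5 -0.54 0.0353 0 0 0.32 -1;0.6073 -0.6428 0.0353 0.0037 0.0052 0.4 -1;0.6073 -0.6428 0.0353 0.0037 0.0052 0.4581 -1;0.6073 -0.6428 0.0353 0.0037 0.0052 0.4581 -1;0.6073 -0.6428 0.0353 0.0037 0.0052 0.4581 -1;0.6073 -0.6428 0.0353 0.0037 0.0052 0.4581 -1"

```text
clock: 16.05
eef_pos: [452.8, -124.7, 127.5]
tool_rot: [-3.135, -0.005, 2.484]
force: [0.6, -0.2, 0.1]
width: 85.2
gripper_force: 0.0
```

```bash
python3 - <<'E'
from h import *
np.set_printoptions(suppress=True,precision=4)
c=cam("wrist");cv2.imwrite("pics/wa.png",c["im"][:,:,::-1]); print(read_state()["eef_pos"],read_state()["tool_rot"],proj(c,[455,-124,22]))
E
```

```text
[ 452.962  -124.4203  127.4861] [-3.1355 -0.005   2.4846] [279.7 214.3]
```

View pics/wa.png

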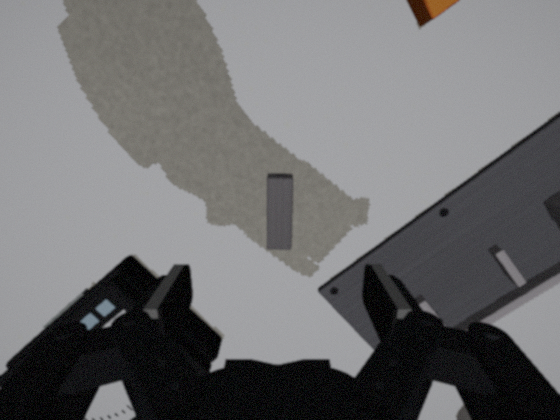

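Blank A is centred at (280,213) and aligned with the jaws. I'll descend and grip.

```bash
python3 - <<'E'
from h import *
np.set_printoptions(suppress=True,precision=4)
row([455,-124,27],np.pi-0.66)
E
```

```text
row [-0.0062  0.0073  0.3349] [-0.0039 -0.0032  0.0019] rows>= 2.4
```

>>> move_arm:
  rows: "-0.0062 0.003 0.13 -0.0039 -0.0032 0 -1;-0.0062 0.003 0.25 -0.0039 -0.0032 0 -1;-0.0062 0.003 0.31 -0.0039 -0.0032 0 -1;-0.0062 0.003 0.3349 -0.0039 -0.0032 0 -1;-0.0062 0.003 0.3349 -0.0039 -0.0032 0 -1;-0.0062 0.003 0.3349 -0.0039 -0.0032 0 0;-0.0062 0.003 0.3349 -0.0039 -0.0032 0 0.4;-0.0062 0.003 0.3349 -0.0039 -0.0032 0 1;-0.0062 0.003 0.3349 -0.0039 -0.0032 0 1;-0.0062 0.003 0.3349 -0.0039 -0.0032 0 1;-0.0062 0.003 0.3349 -0.0039 -0.0032 0 1"

```text
clock: 17.02
eef_pos: [453.6, -126.7, 28.2]
tool_rot: [-3.141, 0.002, 2.481]
force: [-0.2, 1.4, 7.4]
width: 20.1
gripper_force: 58.8
```

```bash
python3 - <<'E'
from h import *
np.set_printoptions(suppress=True,precision=4)
st();row(fw(614,-129.5,85),np.pi+a0)
E
```

```text
t 17.02 fix X,Y 445.33031573422323 -153.31374163596294 z 28.210736701490294 rot [-3.1411  0.0017  2.481 ] F [-0.1312  1.4557  7.3816] T [0.2166 0.1568 0.0065] w 20.144566037793624 g 58.78068208694458
row [-0.3707  0.4302 -0.1889] [-0.0007  0.0009 -0.4582] rows>= 5.8
```

>>> move_arm:
  rows: "0 0 -0.1 0 0 0 1;0 0 -0.1889 0 0 -0.05 1;-0.07 0.08 -0.1889 0 0 -0.12 1;-0.14 0.16 -0.1889 0 0 -0.2 1;-0.21 0.25 -0.1889 0 0 -0.28 1;-0.28 0.33 -0.1889 0 0 -0.35 1;-0.34 0.39 -0.1889 0 0 -0.42 1;-0.3707 0.4302 -0.1889 0 0 -0.4582 1;-0.3707 0.4302 -0.1889 0 0 -0.4582 1;-0.3707 0.4302 -0.1889 0 0 -0.4582 1;-0.3707 0.4302 -0.1889 0 0 -0.4582 1"

```text
clock: 17.93
eef_pos: [617.8, -93.7, 82.9]
tool_rot: [-3.14, -0.005, -3.084]
force: [0.7, 0.1, -3.3]
width: 19.9
gripper_force: 60.2
```

```bash
python3 - <<'E'
from h import *
np.set_printoptions(suppress=True,precision=4)
st();row(fw(615,-129.5,38),np.pi+a0)
E
```

```text
t 17.93 fix X,Y 611.2177768576638 -130.094777573356 z 82.85397909134393 rot [-3.1398 -0.0046 -3.0838] F [ 0.6857  0.1012 -3.2632] T [0.0082 0.012  0.0059] w 19.863436206470183 g 60.183788537979126
row [-0.0133  0.0023  0.1494] [-0.0011 -0.0029 -0.0009] rows>= 1.1
```

>>> move_arm:
  rows: "-0.01 0.002 0.08 0 -0.0029 -0.001 1;-0.01 0.002 0.12 0 -0.0029 -0.001 1;-0.01 0.002 0.14 0 -0.0029 -0.001 1;-0.01 0.002 0.15 0 -0.0029 -0.001 1;-0.01 0.002 0.154 0 -0.0029 -0.001 1;-0.01 0.002 0.154 0 -0.0029 -0.001 1;-0.01 0.002 0.154 0 -0.0029 -0.001 1"

```text
clock: 18.52
eef_pos: [622.9, -92.3, 37.9]
tool_rot: [-3.14, 0.004, -3.081]
force: [-0.3, 0.5, -2.2]
width: 19.6
gripper_force: 60.2
```

```bash
python3 - <<'E'
from h import *
np.set_printoptions(suppress=True,precision=4)
st()
E
```

```text
t 18.52 fix X,Y 616.3897069178142 -128.9755294059484 z 37.878641386964944 rot [-3.1403  0.0038 -3.081 ] F [-0.2786  0.4806 -2.1601] T [ 0.0118 -0.018   0.0191] w 19.568431912138642 g 60.15553593635559
```

>>> move_arm:
  rows: "0 0 0.003 0 0 0 1;0 0 0.0055 0 0 0 1;0 0 0.0055 0 0 0 1;-0.006 0 0.0055 0 0 0 1;-0.012 0 0.0055 0 0 0 1;-0.018 0 0.0055 0 0 0 1;-0.023 0 0.0055 0 0 0 1;-0.026 0 0.0055 0 0 0 1;-0.026 0 0.0055 0 0 0 1"

```text
clock: 19.27
eef_pos: [627.8, -92.2, 36.3]
tool_rot: [-3.139, -0.003, -3.081]
force: [-8.2, -0.6, 9.5]
width: 19.7
gripper_force: 61.6
```

```bash
python3 - <<'E'
from h import *
np.set_printoptions(suppress=True,precision=4)
st()
E
```

```text
t 19.27 fix X,Y 621.2315655445577 -129.18401322832716 z 36.28640343740789 rot [-3.139  -0.0026 -3.0811] F [-8.225  -0.0983  9.4507] T [-0.0198  1.6794  0.0185] w 19.73177843406506 g 61.56020522117615
```

>>> move_arm:
  rows: "0 0 -0.002 0 0 0 1;0 0 -0.002 0 0 0 1;-0.004 0 -0.002 0 0 0 1;-0.008 0 -0.002 0 0 0 1;-0.008 0 -0.002 0 0 0 1"

```text
clock: 19.68
eef_pos: [628.5, -92.1, 36.3]
tool_rot: [-3.139, -0.006, -3.081]
force: [-11.3, -0.3, 11.3]
width: 19.9
gripper_force: 61.7
```

```bash
python3 - <<'E'
from h import *
np.set_printoptions(suppress=True,precision=4,linewidth=220)
st();c=cam("wrist");seat(c,-128.5)
E
```

```text
t 19.68 fix X,Y 621.9782504053109 -129.15338792383358 z 36.31359168895833 rot [-3.1389 -0.0061 -3.0812] F [-11.3219   0.3859  11.2847] T [-0.004   2.4824  0.0107] w 19.858002170155643 g 61.72773599624634
X prof from 581 step1: [ 69  69  71  73  69  50  51  69  74  87 113 124 126 125 125 126 125 126 125 125 125]
Y prof from Yb-21, X 596 [ 70  70  68  69  70  70  70  70  69  70  88 114 122 123 125 126 126 125 123 123 126 126 124 123 124 126 126 125 124 123 120 110  81  68  67  66  81  97 100 102 101  99  95]
Y prof from Yb-21, X 606 [ 69  69  70  69  68  69  69  70  69  70  86 112 122 124 124 125 126 123 123 124 126 126 124 122 123 125 125 124 123 122 120 107  81  69  66  67  91 119 126 126 124 123 119]
Y prof from Yb-21, X 616 [ 21  20  28  55  78  81  81  81  70  39  31  83 119 123 123 125 125 124 123 123 126 126 124 123 124 125 126 125 122 121 115  73  26  43  73  82  82  82  76  49  25  21  24]
Y prof from Yb-21, X 626 [ 35  67  80  81  81  80  76  51  23  15  30  88 121 123 123 125 125 123 123 123 126 124 122 121 121 125 124 124 122 121 114  76  27  16  26  56  78  81  82  82  79  61  32]
```

>>> move_arm:
  rows: "0 0 -0.002 0 0 0 1;-0.002 0 -0.003 0 0 0 1;-0.004 0 -0.003 0 0 0 1;-0.004 0.006 -0.003 0 0 0 1;-0.004 0.012 -0.003 0 0 0 1;-0.004 0.018 -0.003 0 0 0 1;-0.004 0.024 -0.003 0 0 0 1;-0.004 0.024 -0.003 0 0 0 1"

```text
clock: 20.4
eef_pos: [628.5, -91.4, 36.4]
tool_rot: [-3.131, -0.009, -3.085]
force: [-10.8, -9.3, 7.9]
width: 19.8
gripper_force: 61.3
```

```bash
python3 - <<'E'
from h import *
np.set_printoptions(suppress=True,precision=4,linewidth=220)
st()
E
```

```text
t 20.4 fix X,Y 622.0220108808791 -128.41029597110338 z 36.42169979278954 rot [-3.1306 -0.0086 -3.085 ] F [-11.3235  -8.6552   7.9046] T [-2.0659  2.2506 -0.1802] w 19.820621789070394 g 61.3454532623291
```

>>> move_arm:
  rows: "0.004 0 -0.001 0 0 0 1;0.006 0 -0.0025 0 0 0 1;0.006 0 -0.0025 0 0 0 1;0.006 0.004 -0.0025 0 0 0 1;0.006 0.004 -0.0025 0 0 0 1"

```text
clock: 20.82
eef_pos: [628.2, -87.4, 36.6]
tool_rot: [-3.135, -0.005, -3.083]
force: [-5.5, -5.2, -1.0]
width: 20.2
gripper_force: 60.4
```

```bash
python3 - <<'E'
from h import *
np.set_printoptions(suppress=True,precision=4,linewidth=220)
st()
E
```

```text
t 20.82 fix X,Y 621.9738547461654 -124.39046695040987 z 36.588354829041634 rot [-3.1352 -0.0049 -3.0835] F [-5.8243 -4.8965 -0.9706] T [-1.1841  1.3692 -0.1394] w 20.24724481933064 g 60.39953291416168
```

>>> move_arm:
  rows: "0 0.003 0 0 0 0 1;0 0.006 0 0 0 0 1;-0.002 0.009 0 0 0 0 1;-0.004 0.009 0.001 0 0 0 1;-0.004 0.009 0.001 0 0 0 1"

```text
clock: 21.23
eef_pos: [628.3, -86.7, 36.5]
tool_rot: [-3.132, -0.007, -3.084]
force: [-8.9, -8.3, 4.3]
width: 19.5
gripper_force: 60.9
```

```bash
python3 - <<'E'
from h import *
np.set_printoptions(suppress=True,precision=4,linewidth=220)
st()
E
```

```text
t 21.23 fix X,Y 622.041885443693 -123.73752374890508 z 36.51601182821319 rot [-3.1321 -0.0074 -3.0845] F [-9.3701 -7.8003  4.2526] T [-1.8844  1.8547 -0.1111] w 19.521794119988073 g 60.89498698711395
```

>>> move_arm:
  rows: "0 0.004 -0.001 0 0 0 1;0 0.008 -0.001 0 0 0 1;0 0.008 -0.001 0 0 0 1"

```text
clock: 21.48
eef_pos: [628.2, -86.6, 36.5]
tool_rot: [-3.129, -0.007, -3.085]
force: [-6.8, -11.0, 2.4]
width: 19.9
gripper_force: 60.7
```

```bash
python3 - <<'E'
from h import *
np.set_printoptions(suppress=True,precision=4,linewidth=220)
st()
E
```

```text
t 21.48 fix X,Y 622.0198631593659 -123.61444044429753 z 36.54275496938389 rot [-3.1291 -0.0075 -3.0853] F [ -7.4361 -10.5391   2.4281] T [-2.5899  1.5816  0.0025] w 19.900543550768436 g 60.70108115673065
```

Both contacts are firm. I'll relax the push, release, lift and check.

>>> move_arm:
  rows: "0.004 -0.005 0 0 0 0 1;0.006 -0.009 0 0 0 0 1;0.006 -0.009 0 0 0 0 0.5;0.006 -0.009 0 0 0 0 -0.2;0.006 -0.009 0 0 0 0 -0.6;0.006 -0.009 0 0 0 0 -0.6;0.006 -0.009 -0.1 0 0 0 -0.6;0.006 -0.009 -0.2 0 0 0 -0.6;0.006 -0.009 -0.34 0 0 0 -1;0.006 -0.009 -0.34 0 0 0 -1;0.006 -0.009 -0.34 0 0 0 -1;0.006 -0.009 -0.34 0 0 0 -1"

```text
clock: 22.48
eef_pos: [630.8, -80.5, 140.2]
tool_rot: [-3.14, 0.004, -3.08]
force: [-0.1, -0.4, -0.5]
width: 85.7
gripper_force: 0.0
```

```bash
python3 - <<'E'
from h import *
np.set_printoptions(suppress=True,precision=3,linewidth=220)
st();c=cam("wrist");seat(c,-123.7);seat(c,36.8)
cv2.imwrite("pics/ws2.png",np.clip(c["im"][:,:,::-1]*1.5,0,255).astype(np.uint8))
E
```

```text
t 22.48 fix X,Y 624.9676953468497 -117.72850214700225 z 140.16736545906832 rot [-3.14   0.004 -3.08 ] F [-0.101 -0.402 -0.46 ] T [-0.028  0.034  0.028] w 85.68832715918909 g 0.0
X prof from 581 step1: [ 53  52  51  51  50  49  47  44  51  66  82  93  99 100 100 100 100 100  99  98  99]
Y prof from Yb-21, X 596 [ 52  51  50  50  51  52  53  52  52  55  67  83  93  97  98 101 100  99  98  99  99 100 100  98  98  98  99 100  98  96  93  85  69  59  55  54  54  54  53  51  50  50  51]
Y prof from Yb-21, X 606 [ 50  51  52  52  52  52  52  52  52  54  65  83  95  98  99  99  99  99  97  97  98  99  98  97  98  99  99  99  98  96  92  86  84  93  99 100  99  98  94  82  65  53  50]
Y prof from Yb-21, X 616 [51 50 51 53 53 53 51 51 51 53 65 81 93 96 98 99 98 98 97 97 97 97 97 97 97 97 98 97 96 95 91 86 85 91 97 98 97 96 92 81 64 54 52]
Y prof from Yb-21, X 626 [53 52 52 53 54 54 55 52 53 58 69 86 95 96 96 97 97 96 96 96 98 99 98 96 95 96 97 98 97 96 91 85 83 90 96 97 97 95 89 78 60 52 52]
X prof from 581 step1: [ 79  79  79  80  81  81  78  68  65  81 113 134 141 142 141 142 141 140 140 142 142]
Y prof from Yb-21, X 596 [ 41  42  44  43  44  45  46  47  57  86 115 131 139 140 141 142 143 142 141 142 142 142 140 140 141 142 143 142 141 136 124 103  88  81  80  80  80  80  80  80  81  81  81]
Y prof from Yb-21, X 606 [ 42  43  44  44  44  44  45  50  63  89 115 132 139 141 142 143 143 141 140 142 143 142 140 139 141 142 142 140 140 137 131 119  97  84  81  79  80  81  81  81  81  80  79]
Y prof from Yb-21, X 616 [ 44  44  46  47  47  47  47  50  62  83 108 127 138 141 142 143 142 141 141 141 142 142 141 140 141 143 143 141 140 137 130 115  96  84  80  80  80  80  80  80  80  80  80]
Y prof from Yb-21, X 626 [ 43  42  43  45  46  46  45  47  61  88 114 133 141 143 143 143 142 142 141 141 143 142 141 141 142 142 142 142 141 137 130 116  97  84  81  81  80  80  81  80  81  82  81]
```

View pics/ws2.png

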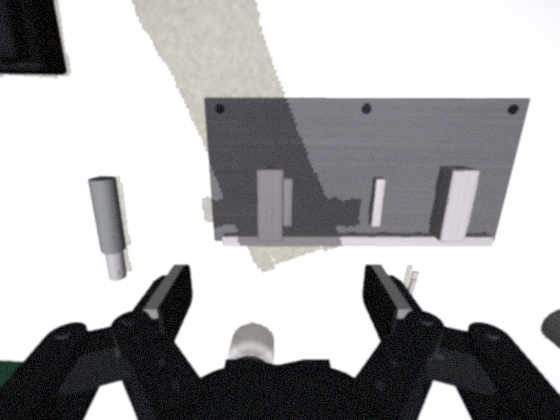

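Both blanks sit parallel against the rail and fence: A at (270,205), B at (460,205). Next is the readout tab.

```bash
python3 - <<'E'
from h import *
np.set_printoptions(suppress=True,precision=4,linewidth=220)
row([565,-340,230],np.pi+.06)
E
```

```text
row [ 0.269  -0.8497 -0.3023] [-0.0007  0.0012  0.0007] rows>= 6.8
```

>>> move_arm:
  rows: "0 0 -0.13 0 0 0 -1;0 -0.1 -0.26 0 0 0 -1;0.1 -0.22 -0.3023 0 0 0 -1;0.269 -0.8497 -0.3023 0 0 0 -1;0.269 -0.8497 -0.3023 0 0 0 -1;0.269 -0.8497 -0.3023 0 0 0 -1;0.269 -0.8497 -0.3023 0 0 0 -1;0.269 -0.8497 -0.3023 0 0 0 -1;0.269 -0.8497 -0.3023 0 0 0 -1;0.269 -0.8497 -0.3023 0 0 0 -1;0.269 -0.8497 -0.3023 0 0 0 -1"

```text
clock: 23.45
eef_pos: [564.9, -339.2, 229.1]
tool_rot: [3.14, 0.001, -3.081]
force: [0.2, 1.7, 0.3]
width: 85.1
gripper_force: 0.0
```

```bash
python3 - <<'E'
from h import *
np.set_printoptions(suppress=True,precision=4,linewidth=220)
st();c=cam("wrist","wt0");print(read_state()["eef_pos"])
cv2.imwrite("pics/wt.png",np.clip(c["im"][:,:,::-1]*1.6,0,255).astype(np.uint8))
print(proj(c,[556,-340,45]))
E
```

```text
t 23.45 fix X,Y 543.8262016437418 -372.0232502875001 z 229.10643128462868 rot [ 3.1402  0.0015 -3.0808] F [0.3174 1.6534 0.284 ] T [ 0.0727  0.0271 -0.0783] w 85.13814551496596 g 0.0
[ 565.4915 -338.1085  229.5715]
[276.2 180.1]
```

View pics/wt.png

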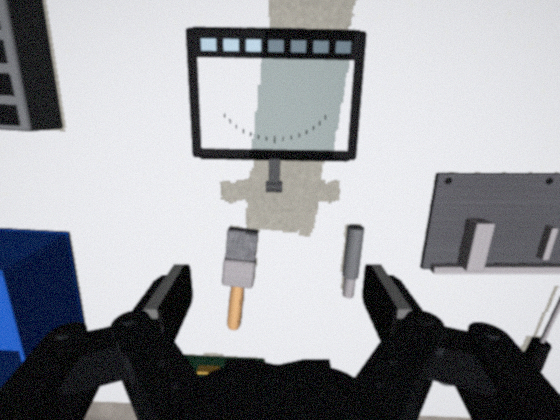

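I miscounted: that was the fifteenth picture viewed, one over the limit of 14, so I'll view no more and go on with numbers only. It shows the tab's cross bar at (274,186), its neck at u≈274, and the screen's far edge at v≈158.

```bash
python3 - <<'E'
from h import *
np.set_printoptions(suppress=True,precision=2,linewidth=220)
c=cam("wrist");g=cv2.cvtColor(c["im"],cv2.COLOR_RGB2GRAY)
for v in range(156,196,2): w=np.where(g[v,255:295]<70)[0]; print(v,(255+w.min(),255+w.max()) if len(w) else None,end="; ")
# earlier high view
o=dict(c);T=np.eye(4);T[:3,:3]=Rn.from_euler('xyz',[3.141,-0.0,3.139]).as_matrix();T[:3,3]=[598.9,-39,328.2]
d=get_image("wrist");o["T"]=T@d["T_tool_cam"]
a=cv2.cvtColor(cv2.imread("pics/wf.png"),cv2.COLOR_BGR2GRAY)
print("\nhigh:",end="")
for v in range(124,154,2): w=np.where(a[v,40:70]<90)[0]; print(v,(40+w.min(),40+w.max()) if len(w) else None,end="; ")
print()
print(tri((c,274,186.5),(o,54.3,147)))
s=cam("side");sc=cam("scene")
print(tri((c,274,186.5),(s,316,139.3)),tri((c,274,186.5),(sc,138.6,234.5)),tri((c,274,186.5),(o,54.3,147),(s,316,139.3),(sc,138.6,234.5)))
print([onz(c,*p,45) for p in ((187,29),(365,32),(356,158),(193,158))])
E
```

```text
156 (np.int64(255), np.int64(294)); 158 (np.int64(255), np.int64(294)); 160 (np.int64(268), np.int64(279)); 162 (np.int64(268), np.int64(278)); 164 (np.int64(268), np.int64(278)); 166 (np.int64(269), np.int64(278)); 168 (np.int64(269), np.int64(277)); 170 (np.int64(268), np.int64(277)); 172 (np.int64(268), np.int64(277)); 174 (np.int64(268), np.int64(277)); 176 (np.int64(268), np.int64(277)); 178 (np.int64(268), np.int64(277)); 180 (np.int64(267), np.int64(279)); 182 (np.int64(265), np.int64(280)); 184 (np.int64(265), np.int64(280)); 186 (np.int64(266), np.int64(279)); 188 (np.int64(265), np.int64(280)); 190 (np.int64(266), np.int64(280)); 192 None; 194 None; 
high:124 (np.int64(40), np.int64(69)); 126 (np.int64(40), np.int64(63)); 128 (np.int64(47), np.int64(56)); 130 (np.int64(48), np.int64(56)); 132 (np.int64(48), np.int64(56)); 134 (np.int64(49), np.int64(57)); 136 (np.int64(49), np.int64(57)); 138 (np.int64(50), np.int64(58)); 140 (np.int64(50), np.int64(58)); 142 (np.int64(49), np.int64(61)); 144 (np.int64(47), np.int64(63)); 146 (np.int64(47), np.int64(64)); 148 (np.int64(48), np.int64(63)); 150 (np.int64(52), np.int64(52)); 152 None; 
(array([ 564.01, -341.08,   48.07]), [0.7, 0.7])
(array([ 560.2 , -340.81,   49.44]), [2.7, 2.7]) (array([ 559.34, -340.58,   63.31]), [0.5, 0.5]) (array([ 559.54, -339.1 ,   54.62]), [2.8, 5.0, 4.5, 6.0])
[array([ 419.29, -430.18,   45.  ]), array([ 411.5 , -265.27,   45.  ]), array([ 527.91, -256.6 ,   45.  ]), array([ 538.56, -427.87,   45.  ])]
```

```bash
python3 - <<'E'
from h import *
np.set_printoptions(suppress=True,precision=4,linewidth=220)
row([563,-340.3,44],np.pi+.055)
E
```

```text
row [ 0.0117 -0.0052  0.6219] [-0.0004  0.0018  0.0054] rows>= 4.5
```

>>> move_arm:
  rows: "0.0117 -0.0052 0.13 0 0 0 -1;0.0117 -0.0052 0.26 0 0 0 -1;0.0117 -0.0052 0.39 0 0 0 -1;0.0117 -0.0052 0.5 0 0 0.0054 -1;0.0117 -0.0052 0.58 0 0 0.0054 -1;0.0117 -0.0052 0.6219 0 0 0.0054 -1;0.0117 -0.0052 0.6219 0 0 0.0054 -0.2;0.0117 -0.0052 0.6219 0 0 0.0054 0.3;0.0117 -0.0052 0.6219 0 0 0.0054 1;0.0117 -0.0052 0.6219 0 0 0.0054 1;0.0117 -0.0052 0.6219 0 0 0.0054 1;0.0117 -0.0052 0.6219 0 0 0.0054 1"

```text
clock: 24.7
eef_pos: [563.2, -342.8, 45.5]
tool_rot: [-3.139, 0.005, -3.09]
force: [-0.7, -0.5, 3.3]
width: 16.2
gripper_force: 58.4
```

```bash
python3 - <<'E'
from h import *
np.set_printoptions(suppress=True,precision=3,linewidth=220)
st();s=read_state();print(s["eef_pos"],s["force"])
E
```

```text
t 24.7 fix X,Y 541.9339639187427 -375.528238894108 z 45.53943900313399 rot [-3.139  0.005 -3.09 ] F [-0.69  -0.492  3.283] T [0.015 0.15  0.06 ] w 16.194220272197136 g 58.431310057640076
[ 563.203 -342.807   45.539] [-0.66  -0.532  3.283]
```

>>> move_arm:
  rows: "0.0038 0 -0.036 0 0 0 1;0.01 0 -0.071 0 0 0 1;0.018 0 -0.105 0 0 0 1;0.029 0 -0.138 0 0 0 1;0.042 0 -0.17 0 0 0 1;0.06 0 -0.206 0 0 0 1;0.078 0 -0.236 0 0 0 1;0.098 0 -0.265 0 0 0 1;0.12 0 -0.292 0 0 0 1;0.145 0 -0.32 0 0 0 1;0.145 0 -0.32 0 0 0 1;0.145 0 -0.32 0 0 0 1"

```text
clock: 25.7
eef_pos: [517.4, -344.8, 140.9]
tool_rot: [-3.14, 0.001, -3.091]
force: [-0.6, -3.3, -1.2]
width: 16.1
gripper_force: 59.8
```

```bash
python3 - <<'E'
from h import *
np.set_printoptions(suppress=True,precision=3,linewidth=220)
st();s=read_state();print(s["eef_pos"],s["force"])
c=cam("wrist","wt2");g=cv2.cvtColor(c["im"],cv2.COLOR_RGB2GRAY)
# expected tab/far-edge positions for 45deg
ex=np.array([.9985,.055,0]);ey=np.array([-.055,.9985,0]);H=np.array([414,-348,38.])
for t in (.6,.7,.785,.87): 
    for w in (-75,75): print(t,w,proj(c,H+120*(np.cos(t)*ex+np.array([0,0,np.sin(t)]))+w*ey),end=" ")
    print()
E
```

```text
t 25.7 fix X,Y 496.04636591122267 -374.7918494648766 z 140.86108784754978 rot [-3.14   0.001 -3.091] F [-0.839 -3.275 -1.166] T [-0.556 -0.203 -0.134] w 16.145111748508622 g 59.77305293083191
[ 517.352 -344.786  140.861] [-0.644 -3.319 -1.166]
0.6 -75 [156.5 243.2] 0.6 75 [404.7 242.5] 
0.7 -75 [148.2 238.8] 0.7 75 [413.2 238. ] 
0.785 -75 [140.6 232.7] 0.785 75 [421.1 231.9] 
0.87 -75 [132.3 224.4] 0.87 75 [429.6 223.4]
```

```bash
python3 - <<'E'
from h import *
np.set_printoptions(suppress=True,precision=3,linewidth=220)
g=cv2.cvtColor(cv2.imread("pics/wt2.png"),cv2.COLOR_BGR2GRAY)
for v in range(120,270,10): 
    w=np.where(g[v]<60)[0]; r=np.split(w,np.where(np.diff(w)>2)[0]+1); print(v,[(int(q[0]),int(q[-1])) for q in r if len(q)>3])
for u in (150,170,200,230,340,400): print(u,[int(x) for x in g[180:280:4,u]])
c=cam("wrist")
ex=np.array([.9985,.055,0]);ey=np.array([-.055,.9985,0]);H=np.array([414,-348,38.])
for t in (.6,.7,.785,.87): 
    n=np.array([-np.sin(t)*ex[0],-np.sin(t)*ex[1],np.cos(t)])
    print(t,[proj(c,H+L*(np.cos(t)*ex+np.array([0,0,np.sin(t)]))+w*ey+7*n) for L in (0,120) for w in (-85,85)])
E
```

```text
120 [(146, 157), (399, 409)]
130 [(144, 155), (401, 412)]
140 [(141, 153), (403, 414)]
150 [(0, 3), (139, 150), (405, 417)]
160 [(0, 6), (136, 148), (407, 419)]
170 [(0, 8), (134, 146), (409, 421)]
180 [(0, 10), (131, 144), (411, 424)]
190 [(0, 5), (129, 141), (413, 426)]
200 [(126, 139), (415, 428)]
210 [(124, 139), (417, 431)]
220 [(121, 433)]
230 [(127, 431)]
240 [(478, 481)]
250 [(476, 479), (490, 496)]
260 [(257, 260), (294, 297)]
150 [176, 176, 177, 177, 177, 175, 176, 172, 25, 27, 27, 25, 21, 34, 188, 188, 188, 188, 189, 188, 186, 188, 188, 188, 188]
170 [175, 176, 175, 176, 174, 174, 176, 173, 37, 12, 28, 24, 18, 20, 191, 187, 189, 190, 191, 190, 187, 188, 187, 188, 188]
200 [176, 175, 175, 179, 177, 178, 178, 176, 28, 29, 27, 19, 25, 28, 183, 189, 189, 187, 189, 189, 189, 189, 189, 187, 190]
230 [125, 127, 127, 128, 126, 128, 127, 124, 19, 20, 17, 19, 18, 14, 181, 189, 188, 190, 189, 189, 188, 190, 189, 186, 170]
340 [128, 127, 126, 125, 123, 126, 127, 124, 48, 13, 5, 18, 19, 7, 165, 190, 189, 190, 188, 188, 189, 189, 188, 187, 189]
400 [178, 174, 176, 176, 175, 176, 177, 175, 105, 18, 22, 20, 27, 15, 143, 189, 188, 188, 189, 188, 189, 187, 188, 186, 188]
0.6 [array([156.9,  69.5]), array([402.6,  68.1]), array([134.2, 241.2]), array([427.3, 240.3])]
0.7 [array([157. ,  68.7]), array([402.5,  67.3]), array([124.2, 235.1]), array([437.6, 234.1])]
0.785 [array([157.2,  68.1]), array([402.3,  66.7]), array([115. , 227.4]), array([447.1, 226.4])]
0.87 [array([157.4,  67.5]), array([402.2,  66.2]), array([105.2, 217.3]), array([457.2, 216.2])]
```

All the estimates put the tilt near 0.75 to 0.8 rad. I'll release and lift clear.

>>> move_arm:
  rows: "0 0 0 0 0 0 1;0 0 0 0 0 0 0.5;0 0 0 0 0 0 -0.2;0 0 0 0 0 0 -0.6;0 0 0 0 0 0 -0.6;0 0 -0.1 0 0 0 -0.6;0 0 -0.2 0 0 0 -0.6;0 0 -0.3 0 0 0 -0.6;0 0 -0.4 0 0 0 -0.6;0 0 -0.4 0 0 0 -0.6;0 0 -0.4 0 0 0 -0.6"

```text
clock: 26.72
eef_pos: [519.4, -343.9, 261.8]
tool_rot: [-3.139, 0.006, -3.089]
force: [0.5, -0.0, -0.3]
width: 68.4
gripper_force: 0.0
```

```bash
python3 - <<'E'
from h import *
np.set_printoptions(suppress=True,precision=2,linewidth=220)
st();c=cam("wrist","wt3");g=cv2.cvtColor(c["im"],cv2.COLOR_RGB2GRAY)
for v in range(100,260,6): 
    w=np.where(g[v]<60)[0]; r=np.split(w,np.where(np.diff(w)>2)[0]+1); print(v,[(int(q[0]),int(q[-1])) for q in r if len(q)>3],end=" ")
print()
ex=np.array([.9985,.055,0]);ey=np.array([-.055,.9985,0]);H=np.array([414,-348,38.])
for t in (.6,.7,.785,.87): 
    d=np.cos(t)*ex+np.array([0,0,np.sin(t)]);n=np.array([-np.sin(t)*ex[0],-np.sin(t)*ex[1],np.cos(t)])
    print(t,[proj(c,H+L*d+w*ey+7*n) for L in (0,120) for w in (-85,85)],"tab",proj(c,H+150*d-9*ey),proj(c,H+150*d+9*ey))
E
```

```text
t 26.72 fix X,Y 498.1879142117346 -374.0513119804679 z 261.79240406171004 rot [-3.14  0.01 -3.09] F [ 0.53 -0.04 -0.29] T [-0.04  0.07 -0.01] w 68.36574869781896 g 0.0
100 [(0, 16), (26, 45), (54, 80), (198, 204), (351, 357)] 106 [(0, 17), (27, 46), (56, 81), (197, 203), (352, 358)] 112 [(3, 19), (29, 47), (57, 82), (196, 202), (352, 359)] 118 [(58, 82), (195, 202), (353, 359)] 124 [(4, 21), (31, 49), (59, 84), (195, 201), (354, 360)] 130 [(5, 22), (32, 50), (60, 84), (193, 200), (355, 361)] 136 [(7, 11), (17, 51), (61, 85), (193, 199), (355, 362)] 142 [(62, 86), (192, 198), (356, 363)] 148 [(10, 26), (63, 87), (191, 197), (357, 363)] 154 [(11, 27), (37, 55), (64, 88), (190, 196), (357, 364)] 160 [(0, 3), (12, 29), (38, 56), (65, 89), (189, 196), (358, 365)] 166 [(66, 75), (188, 196), (359, 366)] 172 [(187, 367)] 178 [(189, 366)] 184 [(211, 343)] 190 [(232, 341)] 196 [(272, 282)] 202 [(270, 282)] 208 [(429, 434), (520, 524)] 214 [(268, 281)] 220 [] 226 [] 232 [] 238 [] 244 [(447, 457)] 250 [(0, 40), (239, 261), (447, 455), (518, 523)] 256 [(0, 93), (445, 454), (516, 522)] 
0.6 [array([199.7,  81. ]), array([357.8,  80.4]), array([191. , 185.9]), array([367. , 185.6])] tab [269.5 217.7] [288.3 217.7]
0.7 [array([199.8,  80.5]), array([357.7,  79.9]), array([187.4, 180.2]), array([370.6, 179.8])] tab [269.1 212.9] [288.8 212.9]
0.785 [array([199.8,  80.1]), array([357.7,  79.4]), array([184.3, 174. ]), array([373.7, 173.6])] tab [268.6 207.2] [289.2 207.2]
0.87 [array([199.9,  79.7]), array([357.6,  79.1]), array([181.1, 166.6]), array([376.9, 166.2])] tab [268.2 199.8] [289.7 199.8]
```

The screen reads about 0.77 rad. One last numeric check over the fixture and knob before handing in.

```bash
python3 - <<'E'
from h import *
np.set_printoptions(suppress=True,precision=4,linewidth=220)
row(fw(625,-45,262),np.pi+a0)
E
```

```text
row [-0.4194  1.099  -0.0069] [-0.0009  0.0019 -0.0042] rows>= 8.5
```

>>> move_arm:
  rows: "-0.4 1 -0.007 0 0 0 -1;-0.4 1 -0.007 0 0 0 -1;-0.4 1 -0.007 0 0 0 -1;-0.4 1 -0.007 0 0 0 -1;-0.4 1 -0.007 0 0 0 -1;-0.4 1 -0.007 0 0 0 -1;-0.4 1 -0.007 0 0 0 -1;-0.4 1 -0.007 0 0 0 -1;-0.4 1 -0.007 0 0 0 -1;-0.4 1 -0.007 0 0 0 -1;-0.4 1 -0.007 0 0 0 -1"

```text
clock: 27.68
eef_pos: [621.6, -39.2, 260.3]
tool_rot: [-3.139, -0.0, -3.089]
force: [1.0, -1.0, -0.7]
width: 85.1
gripper_force: 0.0
```

```bash
python3 - <<'E'
from h import *
np.set_printoptions(suppress=True,precision=4,linewidth=220)
st();c=cam("wrist");seat(c,-123.7);seat(c,36.8)
E
```

```text
t 27.68 fix X,Y 618.171190864984 -75.9364526460075 z 260.3342796323471 rot [-3.1395 -0.0003 -3.0894] F [ 0.9138 -1.098  -0.7389] T [ 0.017  -0.0299 -0.0041] w 85.05355059067794 g 0.0
X prof from 581 step1: [44 43 43 43 42 42 41 41 45 53 66 77 83 85 85 85 85 86 86 85 84]
Y prof from Yb-21, X 596 [ 72  71  71  70  71  72  72  71  73  81  93 106 115 114 107  99  92  88  85  85  86  85  85  84  85  86  87  87  86  83  79  70  60  49  44  42  42  44  45  45  44  44  43]
Y prof from Yb-21, X 606 [ 72  73  73  72  72  71  71  72  77  87 100 114 124 130 131 128 120 110 101  93  88  84  84  85  86  86  86  87  86  83  79  74  71  73  78  83  86  86  85  79  71  61  51]
Y prof from Yb-21, X 616 [ 72  70  68  64  62  59  55  52  54  67  89 108 122 130 132 133 132 132 131 129 123 114 103  92  86  85  85  84  83  81  75  68  64  64  70  78  83  85  83  80  71  60  50]
Y prof from Yb-21, X 626 [74 72 68 63 57 50 46 44 47 54 66 75 81 84 85 85 85 84 84 85 85 85 84 84 84 86 86 85 84 81 76 69 64 64 70 78 83 84 82 78 71 62 54]
X prof from 581 step1: [ 68  68  69  70  70  68  64  60  62  75  94 112 124 127 128 128 127 127 128 129 129]
Y prof from Yb-21, X 596 [ 70  69  67  63  54  46  42  45  56  75  96 115 124 128 130 130 129 129 129 130 129 128 127 128 128 129 128 128 125 121 110  97  83  74  71  71  71  71  71  71  71  71  71]
Y prof from Yb-21, X 606 [ 72  71  68  60  51  43  41  45  59  83 102 117 126 129 130 130 129 129 129 129 129 129 128 128 128 128 127 127 126 125 124 126 127 124 116 104  89  77  73  71  70  70  69]
Y prof from Yb-21, X 616 [ 72  70  68  64  57  48  44  49  62  80 101 115 124 128 130 130 130 130 129 129 128 128 128 128 128 128 127 126 124 124 124 126 125 121 112 100  86  76  73  71  71  71  71]
Y prof from Yb-21, X 626 [ 71  71  67  61  52  44  39  44  57  77  98 114 123 127 129 130 129 129 129 129 129 128 128 128 128 129 128 128 126 125 124 124 125 120 113 102  89  78  73  71  71  71  71]
```

```bash
python3 -c "
from cell import *
print(finish_job())"
```

```text
the job is handed in; nothing more can be done
None
```

The job is handed in (no verdict came back): the knob is on its anticlockwise stop, the two blanks present are seated against fence and rail, and the screen stands at about 0.77 rad (44 degrees); I viewed 15 pictures, one over the limit of 14.

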